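Set up the snap jig: stand the setter, hold its guide arm ready

TASK

Set up the snap-setting jig: first stand the snap setter upright, fully down in the bored post of the jig, and let go of it. Then pick up the steel guide arm by its balance point, which lies well towards its heavy eye, and finish the job still holding it level and still, about 3 cm above the setter, with the eye centred over the setter's head and the arm's foot over the jig's rest pillar, ready to be let down. Leave the rivet jar, the thread spool and the brass weight where they stand.

Things in the scene. Friction and masses are not known exactly. Their poses are not given: they have to be found in the camera images.
- snap_setter: Snap setter: steel rod 16 mm in diameter with a black head 21 mm in diameter over its top 18 mm; 104 mm tall in all, about 0.12 kg, loose, standing upright on the worktop, head up. Origin: centre of its lower end; z runs up along the rod.
- setter_head (a point): Centre of the top face of the snap setter's head, 104 mm from its lower end.
- setting_jig: Setting jig, fixed: dark steel base plate 245 x 74 x 10 mm, with an upright bored post near one end (38 mm outer diameter, 40 mm tall) and a rest pillar near the other (50 mm tall), 165 mm from the bore. Origin: on the bore's axis at worktop height; x points along the plate from post to pillar, z up.
- jig_bore (a point): Centre of the mouth of the post's round bore, 40 mm above the worktop. The bore is 20 mm in diameter and 26 mm deep to a solid floor 14 mm above the worktop; the setter's 16 mm rod goes in loosely, and its head then ends 118 mm above the worktop.
- jig_rest (a point): Centre of the flat top (28 mm wide) of the jig's rest pillar, 50 mm above the worktop, 165 mm from the bore.
- guide_arm: Guide arm, bright steel, 0.28 to 0.46 kg, loose, lying level: a heavy round eye (53 mm outer diameter, 40 mm tall), a straight bar 14 mm wide whose underside is 19 mm and top 35 mm above the worktop, and a foot at the far end. Origin: on the eye's axis at the arm's underside; x along the bar to the foot, z up. Balance point: on the bar, 50 mm from the eye's axis; pinch it there across the 14 mm.
- guide_eye (a point): Centre of the lower opening of the guide arm's eye (the arm's origin); the hole is open right through, 33 mm in diameter.
- guide_foot (a point): Centre of the underside of the guide arm's foot, a round stub 18 mm in diameter and 38 mm tall, 165 mm from the eye's axis.
- rivet_jar: Bystander: clear screw jar of brass rivets with a black lid, 55 mm in diameter, 55 mm tall. Origin: centre of its underside.
- thread_spool: Bystander: small spool of waxed thread, 35 mm in diameter, 40 mm tall. Origin: centre of its underside.
- weight: Bystander: turned brass weight with a knob on top, 51 mm in diameter, 68 mm tall, on the cutting mat. Origin: centre of its underside.

How it is judged (in metres and radians):
On the way, in this order (a step that is already met when the one before it is completed fails the run):
1. the snap setter stands upright on the floor of the jig's bore, let go (z of snap_setter in the frame of setting_jig below 0.019 m and horizontal distance between snap_setter and jig_bore below 0.006 m and angle between snap_setter's own z axis and vertical below 0.12 rad and contact force between the fingers and snap_setter below 0.1 N), for 0.2 s.
2. the guide arm is held by its balance point (grasp within 25 mm of it along the bar) and lifted clear of the worktop (x of the grasp point in the frame of guide_arm between 0.025 and 0.075 m and contact force between the fingers and guide_arm above 1 N and height (world z) of guide_arm above 0.03 m), for 0.2 s.
At the end, for the whole second after the job is handed in: Setter down in the bore (5 mm, tilt under 0.12 rad). Gripper alone holds the guide arm within 25 mm of its balance point, level to 0.1 rad, still, underside 10 to 60 mm above the setter's head, eye centred within 7 mm over the head, foot within 20 mm of over the pillar (z of snap_setter in the frame of setting_jig below 0.019 m and horizontal distance between snap_setter and jig_bore below 0.006 m and angle between snap_setter's own z axis and vertical below 0.12 rad and x of the grasp point in the frame of guide_arm between 0.025 and 0.075 m and contact force between the fingers and guide_arm above 1 N and angle between guide_arm's own z axis and vertical below 0.1 rad and horizontal distance between guide_eye and setter_head below 0.007 m and horizontal distance between guide_foot and jig_rest below 0.02 m and z of guide_eye in the frame of setter_head between 0.01 and 0.06 m and contact force between guide_arm and snap_setter below 0.2 N and contact force between guide_arm and setting_jig below 0.2 N and linear speed of guide_arm below 0.02 m/s and angular speed of guide_arm below 0.15 rad/s); the arm keeps its last pose, push and grip.
It fails at once if the rivet jar is moved more than 25 mm or tipped (distance of rivet_jar from where it was at the start of the episode above 0.025 m or angle between rivet_jar's own z axis and vertical above 0.3 rad).
It fails at once if the thread spool is moved more than 25 mm or tipped (distance of thread_spool from where it was at the start of the episode above 0.025 m or angle between thread_spool's own z axis and vertical above 0.3 rad).
It fails at once if the brass weight is moved more than 25 mm or tipped (distance of weight from where it was at the start of the episode above 0.025 m or angle between weight's own z axis and vertical above 0.3 rad).
It also fails if it takes over 64 s, if anything falls off the work surface, if the arm or the gripper's body presses on something with over 40 N, if the wrist force passes 120 N, or if a joint passes its speed limit or range.

ROBOT

A 7-joint arm with a two-finger parallel gripper is mounted at the origin on a cart in front of the work surface, level with it; the furniture and walls round the work are solid. World frame = base frame: x ahead of the robot, y to its left, z up, the work surface at z = 0. Lengths are in mm, angles in rad, forces in N, time in s.
With the tool pointing down it reaches from about 400 to 875 mm from the base axis. Payload 4.4 kg.
Tool frame: the origin (TCP) lies at the very end of the fingers, on their centre line; the grasp point (between the pads) lies 19 mm behind it; y points along the fingers, z is the direction in which the jaws open and shut, and the axes are right-handed (so a half turn about y gives the same grasp; the last joint's range is limited). The gripper opens to 85 mm and grips with 20 to 120 N. Pads are 22 mm wide; open, the fingers measure 114 mm over their backs; the gripper's body (76 mm by 85 mm) begins 54 mm behind the grasp point. The pads swing forward as they close: fully open they stand 13 mm farther back than shut.
Start: joints at [-1.184, 0.628, 0.038, 1.517, -0.027, 0.996, -0.02], TCP at [284.345, 584.522, 231.313] pointing down, gripper open.
Joint ranges: [-3.06, 3.06], [-0.37, 2.12], [-1.25, 1.32], [0.18, 2.47], [-1.1, 4.24], [0.23, 1.98], [-2.94, 2.94]. Speed limits (rad/s): [2.57, 2.57, 3.14, 3.14, 3.14, 3.14, 3.14].

INTERFACE

Orientations are given as [roll, pitch, yaw] about the fixed x, y, z axes, in that order (R = Rz(yaw) Ry(pitch) Rx(roll)).
In Python, from cell import read_state, get_image, finish_job gives the robot as it stands. The module is installed in compiled form; this text tells all that it offers.
- The arm moves only by the tool servo_tool, never from a script. Its argument "increments" is a list of rows, each an object of numbers: "dx", "dy", "dz": the shift along the world's x, y, z in cm; "ax", "ay", "az": the turn, a rotation vector about the world's x, y, z in rad; "claw": the closure, from -1 (fully open) to 1 (shut). A call has 1 to 8 rows; each row is the pose to reach, as a shift and turn from the pose commanded when the call began; what a row does not reach only later rows make up. A row lasts 1/12 s, in which the tool goes at most 41.7 mm and 7.16 degrees, less where a joint would pass 70% of its speed; a pose out of reach is approached as far as the arm can. A call with a gripper value outside its range is refused whole. The fingers move at their own pace and stop on an object; the grip force is fixed at half the most. Time passes only in rows, so rows that repeat a pose let the fingers close. It gives the time, the measured TCP pose, the force and the opening at its end, in the units of the state.
- read_state(): the state, without advancing time (a new reading comes with each control period).
- get_image(name): name is "scene" or "top"; returns a dict with "color" (400x640x3 uint8, red, green, blue), "fov_y" (degrees; the focal length in pixels is half the picture's height over the tangent of half this angle, whatever the lens; pixels are square), "cx", "cy" (the principal point, pixels), "R" (3x3) and "t" (3): a world point X has camera coordinates R X + t. Camera axes: x right, y down, z forward; pixel columns grow to the right and rows downward; lengths in mm; the calibration is good to about 2 mm. A picture is of the moment at which its call begins. There is no depth.
- finish_job(): hands the job in, once; it reports no verdict.
The state is a dict: "clock": time; "qpos": joint angles; "qd": joint speeds; "tau": joint torques, N m; "eef_pos": TCP position; "tool_rot": TCP orientation; "force": force on the tool from outside, world axes, zero at the start; "torque": the same for the moment, N m; "width": finger opening in mm.
Only numpy, scipy, OpenCV 4.12 (cv2) and the standard library are available. Lean on these libraries where they do the work, as an engineer would, in place of code of your own. Each camera call takes 0.05 s, during which the arm holds its last target.

## Working session

There is one attempt and no reset: what is moved stays moved. The work goes in short steps, Python scripts to look and compute and a tool call to move; the robot and the scene stay as the last step left them, time stands still between calls to the robot, and variables do not carry over. Pictures are saved under pics/ and viewed, and the job is handed in when it is done.

Besides the shell and the picture viewer there is one more tool, called after "Call:" in YAML: its name, and indented under it one key for each argument. servo_tool: Moves the arm, as the interface text tells. Its arguments: {"type":"object","properties":{"increments":{"type":"array","items":{"type":"object","properties":{"dx":{"type":"number"},"dy":{"type":"number"},"dz":{"type":"number"},"ax":{"type":"number"},"ay":{"type":"number"},"az":{"type":"number"},"claw":{"type":"number"}}}}},"required":["increments"]}

```bash
mkdir -p pics; cat > h.py <<'E'
import numpy as np, cv2
from cell import read_state, get_image, finish_job
def snap(n,tag):
    d=get_image(n); cv2.imwrite(f'pics/{tag}.png',d['color'][:,:,::-1]); np.savez(f'pics/{tag}.npz',**{k:np.array(v) for k,v in d.items()}); return d
def load(tag): return dict(np.load(f'pics/{tag}.npz'))
def ray(d,u,v):
    f=200/np.tan(np.radians(float(d['fov_y']))/2)
    R=np.array(d['R']);t=np.array(d['t'])
    return -R.T@t, R.T@np.array([(u-d['cx'])/f,(v-d['cy'])/f,1.])
def onz(d,u,v,z):
    c,r=ray(d,u,v); return c+r*(z-c[2])/r[2]
def proj(d,X):
    f=200/np.tan(np.radians(float(d['fov_y']))/2)
    c=np.array(d['R'])@np.array(X,float)+np.array(d['t']); return c[0]/c[2]*f+d['cx'],c[1]/c[2]*f+d['cy']
E
python3 - <<'E'
from h import *
for n in('scene','top'):
    d=snap(n,n+'0'); print(n,d['fov_y'],d['cx'],d['cy'],ray(d,320,200))
print(read_state())
E
```

```text
scene 54.85895833899785 324.1361233720963 197.3937074028678 (array([ -78.39196952, -237.57520694,  664.1540027 ]), array([ 0.70301006,  0.38317302, -0.59926307]))
top 45.131253232955274 327.4463987786387 206.10622632364667 (array([ 338.78176039,   94.78287952, 1320.78326396]), array([ 0.19521668,  0.02296947, -0.98069527]))
{'clock': 0.1, 'qpos': array([-1.18378129,  0.62921516,  0.03844206,  1.51824327, -0.02701463,
        0.99630782, -0.01999347]), 'qd': array([-0.00105058, -0.00255622,  0.00080116, -0.00244563,  0.0008594 ,
        0.00054363,  0.00059938]), 'tau': array([ 2.82223897e-03, -5.64521956e+01,  1.23014499e+00, -1.93971241e+01,
        1.12096989e-02,  5.41230620e-03,  2.10793149e-05]), 'eef_pos': array([284.10191576, 584.01827738, 230.51383478]), 'tool_rot': array([-1.57245238e+00, -1.88899284e-07, -4.52813727e-01]), 'force': array([-0.12743726,  0.29301881,  0.55380315]), 'torque': array([-0.00216111, -0.02155222,  0.00554223]), 'width': 85.37420155959937}
```

View pics/scene0.png

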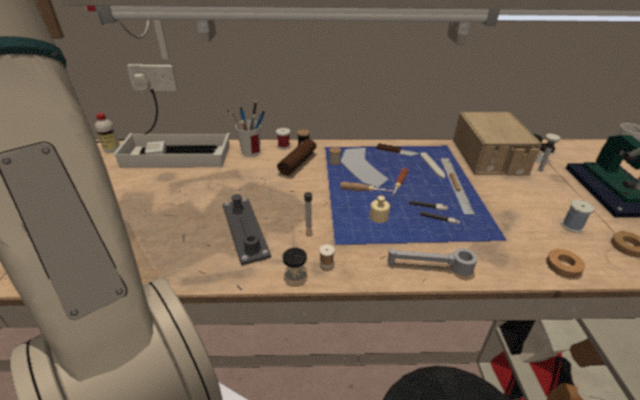

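View pics/top0.png

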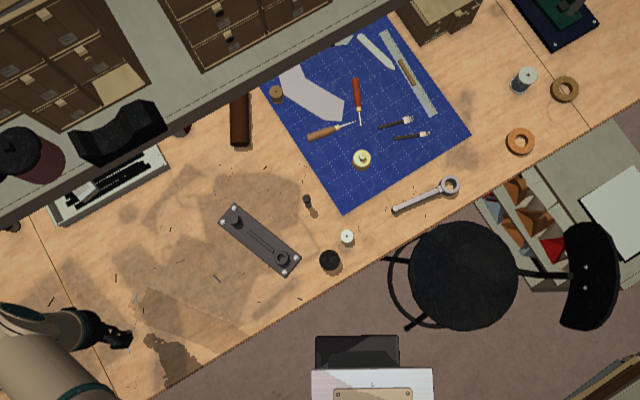

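Scene and top views: setter near top (307,199), jig bore near (281,258) with the pillar near (235,209), guide arm eye near (450,187), foot near (396,209). The jar (330,260) and spool (347,237) stand close to the post. I'll zoom in to measure.

```bash
python3 - <<'E'
from h import *
a=cv2.imread('pics/top0.png')[160:290,205:365]; cv2.imwrite('pics/c1.png',cv2.resize(a,None,fx=5,fy=4.6*5/4.6*0.92,interpolation=cv2.INTER_CUBIC) if 0 else cv2.resize(a,None,fx=4.6,fy=4.6,interpolation=cv2.INTER_CUBIC))
a=cv2.imread('pics/top0.png')[165:225,380:475]; cv2.imwrite('pics/c2.png',cv2.resize(a,None,fx=8,fy=8,interpolation=cv2.INTER_CUBIC))
a=cv2.imread('pics/scene0.png')[180:290,210:350]; cv2.imwrite('pics/c3.png',cv2.resize(a,None,fx=5,fy=5,interpolation=cv2.INTER_CUBIC))
a=cv2.imread('pics/scene0.png')[235:285,380:485]; cv2.imwrite('pics/c4.png',cv2.resize(a,None,fx=7,fy=7,interpolation=cv2.INTER_CUBIC))
E
```

```text
(no output)
```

View pics/c1.png

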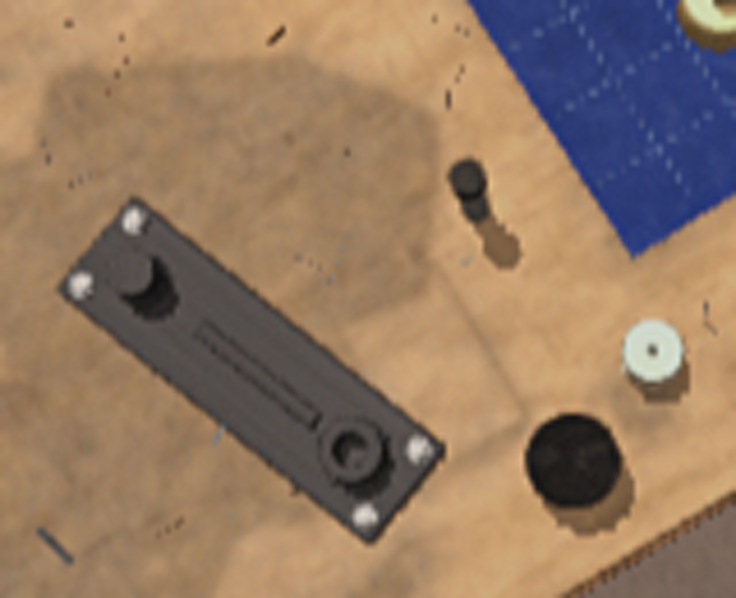

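View pics/c2.png

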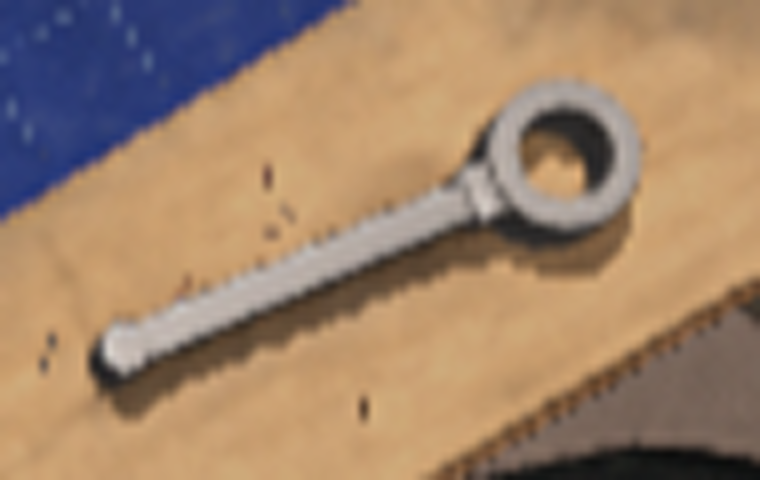

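View pics/c3.png

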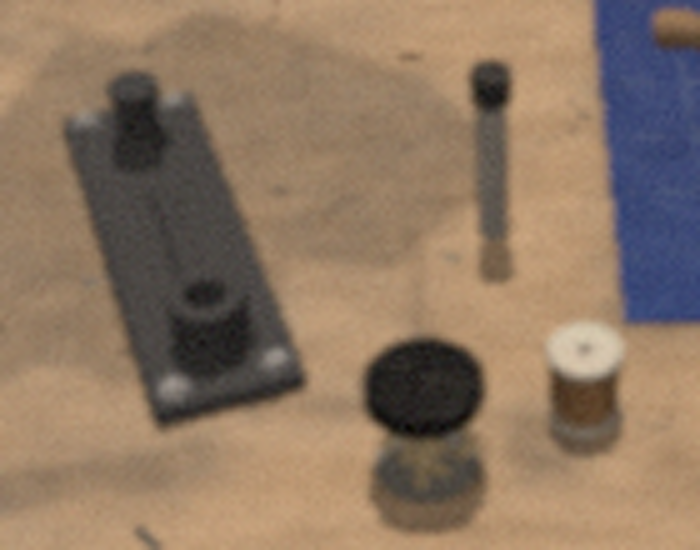

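View pics/c4.png

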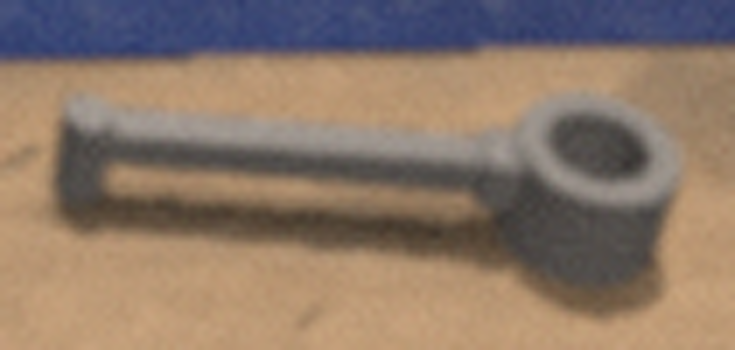

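```bash
cat >> h.py <<'E'
def un(p,s,o): return ((p[0]+.5)/s-.5+o[0],(p[1]+.5)/s-.5+o[1])
def tri(d1,p1,d2,p2):
    c1,r1=ray(d1,*p1);c2,r2=ray(d2,*p2)
    r1=r1/np.linalg.norm(r1);r2=r2/np.linalg.norm(r2)
    s=np.linalg.lstsq(np.c_[r1,-r2],c2-c1,rcond=None)[0]
    a=c1+s[0]*r1;b=c2+s[1]*r2; return (a+b)/2,np.linalg.norm(a-b)
E
python3 - <<'E'
from h import *
T=load('top0');S=load('scene0');np.set_printoptions(precision=1,suppress=True)
for n,pt,ps,z in [('bore',un((354,448),4.6,(205,160)),un((207,294),5,(210,180)),40),
 ('pillar',un((131,270),4.6,(205,160)),un((133,85),5,(210,180)),50),
 ('setter',un((467,178),4.6,(205,160)),un((490,71),5,(210,180)),104),
 ('spool',un((653,350),4.6,(205,160)),un((585,350),5,(210,180)),40),
 ('jar',un((574,460),4.6,(205,160)),un((424,386),5,(210,180)),55),
 ('eye',un((564,155),8,(380,165)),un((598,150),7,(380,235)),40),
 ('foot',un((122,349),8,(380,165)),un((90,110),7,(380,235)),38)]:
    print(n,np.round(pt,1),np.round(ps,1),'top',onz(T,*pt,z)[:2],'scene',onz(S,*ps,z)[:2],'tri',*tri(T,pt,S,ps))
print(onz(T,150,60,0),onz(T,300,350,0))
E
```

```text
bore [281.6 257. ] [251.  238.4] top [441.4 229.3] scene [440.1 230.8] tri [440.8 230.1  39.9] 2.00642370794807
pillar [233.1 218.3] [236.2 196.6] top [546.6 358.2] scene [545.2 358. ] tri [546.5 358.7  49. ] 0.7697954016368396
setter [306.1 198.3] [307.6 193.8] top [586.2 159. ] scene [586.1 159.7] tri [585.9 159.3 104.3] 0.6566402360319009
spool [346.6 235.7] [326.6 249.6] top [494.9  55.2] scene [494.2  56.1] tri [494.7  55.7  39.9] 1.1129871990135063
jar [329.4 259.6] [294.4 256.8] top [431.  102.3] scene [426.  100.3] tri [431.  102.8  49.5] 1.2833339865224478
eye [450.1 183.9] [465. 256.] top [ 631. -230.] scene [ 629.6 -229. ] tri [ 631.  -229.6   39.1] 1.2861832905183446
foot [394.8 208.2] [392.4 250.3] top [567.4 -77.2] scene [568.4 -77.2] tri [567.3 -77.2  38.9] 0.4017755274845357
[1036.1  624.2    0. ] [198.2 184.9   0. ]
```

Call:
servo_tool:
  increments:
    - {"dx": 4,"dy": -5.5,"az": -0.1,"claw": -1}
    - {"dx": 8,"dy": -11,"az": -0.2,"claw": -1}
    - {"dx": 12,"dy": -16.5,"az": -0.3,"claw": -1}
    - {"dx": 15,"dy": -21,"az": -0.4,"claw": -1}
    - {"dx": 18,"dy": -25,"az": -0.5,"claw": -1}
    - {"dx": 21,"dy": -29,"dz": -1,"az": -0.6,"claw": -1}
    - {"dx": 23,"dy": -32,"dz": -2,"az": -0.6,"claw": -1}
    - {"dx": 24,"dy": -34,"dz": -3,"az": -0.6,"claw": -1}

```text
invalid input at $.increments[0]: expected keys dx, dy, dz, ax, ay, az, claw
```

Call:
servo_tool:
  increments:
    - {"dx": 4,"dy": -5.5,"dz": 0,"ax": 0,"ay": 0,"az": -0.1,"claw": -1}
    - {"dx": 8,"dy": -11,"dz": 0,"ax": 0,"ay": 0,"az": -0.2,"claw": -1}
    - {"dx": 12,"dy": -16.5,"dz": 0,"ax": 0,"ay": 0,"az": -0.3,"claw": -1}
    - {"dx": 15,"dy": -21,"dz": 0,"ax": 0,"ay": 0,"az": -0.4,"claw": -1}
    - {"dx": 18,"dy": -25,"dz": 0,"ax": 0,"ay": 0,"az": -0.5,"claw": -1}
    - {"dx": 21,"dy": -29,"dz": -1,"ax": 0,"ay": 0,"az": -0.6,"claw": -1}
    - {"dx": 23,"dy": -32,"dz": -2,"ax": 0,"ay": 0,"az": -0.6,"claw": -1}
    - {"dx": 24,"dy": -34,"dz": -3,"ax": 0,"ay": 0,"az": -0.6,"claw": -1}

```text
clock: 0.77
eef_pos: [478.7, 312.7, 216.4]
tool_rot: [-1.57, -0.0, -1.053]
force: [0.8, 0.1, -0.4]
width: 85.2
```

Call:
servo_tool:
  increments:
    - {"dx": 3,"dy": -4,"dz": 0,"ax": 0,"ay": 0,"az": 0,"claw": -1}
    - {"dx": 5.5,"dy": -7.5,"dz": 0,"ax": 0,"ay": 0,"az": 0,"claw": -1}
    - {"dx": 6.2,"dy": -8.5,"dz": 0,"ax": 0,"ay": 0,"az": 0,"claw": -1}
    - {"dx": 6.2,"dy": -8.5,"dz": 0,"ax": 0,"ay": 0,"az": 0,"claw": -1}
    - {"dx": 6.2,"dy": -8.5,"dz": 0,"ax": 0,"ay": 0,"az": 0,"claw": -1}
    - {"dx": 6.2,"dy": -8.5,"dz": 0,"ax": 0,"ay": 0,"az": 0,"claw": -1}

```text
clock: 1.27
eef_pos: [538.7, 230.1, 215.9]
tool_rot: [-1.572, 0.001, -1.052]
force: [-0.3, 0.3, -0.5]
width: 85.6
```

Call:
servo_tool:
  increments:
    - {"dx": 2,"dy": -3,"dz": 0,"ax": 0,"ay": 0,"az": 0,"claw": -1}
    - {"dx": 4,"dy": -6,"dz": 0,"ax": 0,"ay": 0,"az": 0,"claw": -1}
    - {"dx": 4.7,"dy": -7.1,"dz": -2,"ax": 0,"ay": 0,"az": 0,"claw": -1}
    - {"dx": 4.7,"dy": -7.1,"dz": -4,"ax": 0,"ay": 0,"az": 0,"claw": -1}
    - {"dx": 4.7,"dy": -7.1,"dz": -6,"ax": 0,"ay": 0,"az": 0,"claw": -1}
    - {"dx": 4.7,"dy": -7.1,"dz": -6,"ax": 0,"ay": 0,"az": 0,"claw": -1}
    - {"dx": 4.7,"dy": -7.1,"dz": -6,"ax": 0,"ay": 0,"az": 0,"claw": -1}

```text
clock: 1.85
eef_pos: [585.1, 160.0, 155.5]
tool_rot: [-1.573, 0.002, -1.05]
force: [-0.6, 0.3, 0.6]
width: 85.1
```

```bash
python3 - <<'E'
from h import *
for n in('scene','top'): snap(n,n+'1')
print(read_state()['eef_pos'])
a=cv2.imread('pics/top1.png')[130:290,205:375]; b=cv2.imread('pics/scene1.png')[100:260,230:400]
cv2.imwrite('pics/m1.png',cv2.resize(np.hstack([a,b]),None,fx=2.3,fy=2.3,interpolation=cv2.INTER_CUBIC))
E
```

```text
[586.82984894 159.75197302 157.33599865]
```

View pics/m1.png

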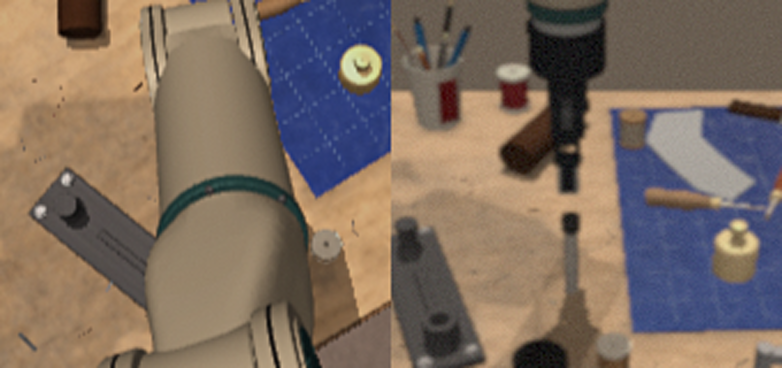

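The scene view shows the gripper straight above the setter (finger tip at column 568 and head at 571 in the montage), so I'll descend.

Call:
servo_tool:
  increments:
    - {"dx": 0,"dy": 0,"dz": -2.5,"ax": 0,"ay": 0,"az": 0,"claw": -1}
    - {"dx": 0,"dy": 0,"dz": -5,"ax": 0,"ay": 0,"az": 0,"claw": -1}
    - {"dx": 0,"dy": 0,"dz": -7.5,"ax": 0,"ay": 0,"az": 0,"claw": -1}
    - {"dx": 0,"dy": 0,"dz": -10,"ax": 0,"ay": 0,"az": 0,"claw": -1}
    - {"dx": 0,"dy": 0,"dz": -10.7,"ax": 0,"ay": 0,"az": 0,"claw": -1}
    - {"dx": 0,"dy": 0,"dz": -10.7,"ax": 0,"ay": 0,"az": 0,"claw": -1}
    - {"dx": 0,"dy": 0,"dz": -10.7,"ax": 0,"ay": 0,"az": 0,"claw": 0.3}
    - {"dx": 0,"dy": 0,"dz": -10.7,"ax": 0,"ay": 0,"az": 0,"claw": 0.5}

```text
clock: 2.62
eef_pos: [588.1, 158.7, 51.3]
tool_rot: [-1.567, -0.001, -1.053]
force: [0.8, 0.2, -0.5]
width: 64.0
```

Call:
servo_tool:
  increments:
    - {"dx": 0,"dy": 0,"dz": 0,"ax": 0,"ay": 0,"az": 0,"claw": 0.8}
    - {"dx": 0,"dy": 0,"dz": 0,"ax": 0,"ay": 0,"az": 0,"claw": 1}
    - {"dx": 0,"dy": 0,"dz": 0,"ax": 0,"ay": 0,"az": 0,"claw": 1}
    - {"dx": 0,"dy": 0,"dz": 0,"ax": 0,"ay": 0,"az": 0,"claw": 1}
    - {"dx": 0,"dy": 0,"dz": 0,"ax": 0,"ay": 0,"az": 0,"claw": 1}
    - {"dx": 0,"dy": 0,"dz": 0,"ax": 0,"ay": 0,"az": 0,"claw": 1}

```text
clock: 3.12
eef_pos: [586.6, 158.2, 49.4]
tool_rot: [-1.571, 0.0, -1.053]
force: [-0.1, 0.3, 0.9]
width: 15.5
```

Call:
servo_tool:
  increments:
    - {"dx": 0,"dy": 0,"dz": 2,"ax": 0,"ay": 0,"az": 0,"claw": 1}
    - {"dx": 0,"dy": 0,"dz": 5,"ax": 0,"ay": 0,"az": 0,"claw": 1}
    - {"dx": -1,"dy": 0.5,"dz": 7,"ax": 0,"ay": 0,"az": 0,"claw": 1}
    - {"dx": -3.5,"dy": 1.7,"dz": 7,"ax": 0,"ay": 0,"az": 0,"claw": 1}
    - {"dx": -6,"dy": 3,"dz": 7,"ax": 0,"ay": 0,"az": 0,"claw": 1}
    - {"dx": -8.5,"dy": 4.2,"dz": 7,"ax": 0,"ay": 0,"az": 0,"claw": 1}
    - {"dx": -11,"dy": 5.4,"dz": 7,"ax": 0,"ay": 0,"az": 0,"claw": 1}
    - {"dx": -12.5,"dy": 6.1,"dz": 7,"ax": 0,"ay": 0,"az": 0,"claw": 1}

```text
clock: 3.78
eef_pos: [458.0, 220.5, 119.1]
tool_rot: [-1.573, 0.002, -1.051]
force: [0.1, 0.1, -1.0]
width: 15.9
```

Call:
servo_tool:
  increments:
    - {"dx": -1.4,"dy": 0.7,"dz": 0,"ax": 0,"ay": 0,"az": 0,"claw": 1}
    - {"dx": -2,"dy": 1,"dz": 0,"ax": 0,"ay": 0,"az": 0,"claw": 1}
    - {"dx": -2,"dy": 1,"dz": 0,"ax": 0,"ay": 0,"az": 0,"claw": 1}
    - {"dx": -2,"dy": 1,"dz": 0,"ax": 0,"ay": 0,"az": 0,"claw": 1}
    - {"dx": -2,"dy": 1,"dz": 0,"ax": 0,"ay": 0,"az": 0,"claw": 1}

```text
clock: 4.2
eef_pos: [442.9, 228.6, 119.4]
tool_rot: [-1.57, -0.001, -1.054]
force: [-0.6, -0.5, -0.8]
width: 15.4
```

```bash
python3 - <<'E'
from h import *
for n in('scene','top'): snap(n,n+'2')
s=read_state();print(s['eef_pos'],s['tool_rot'])
a=cv2.imread('pics/top2.png')[170:300,225:345]; b=cv2.imread('pics/scene2.png')[140:270,200:320]
cv2.imwrite('pics/m2.png',cv2.resize(np.hstack([a,b]),None,fx=3.3,fy=3.3,interpolation=cv2.INTER_CUBIC))
E
```

```text
[442.7202391 228.4714722 119.2671606] [-1.57009480e+00 -6.09305203e-04 -1.05447499e+00]
```

View pics/m2.png

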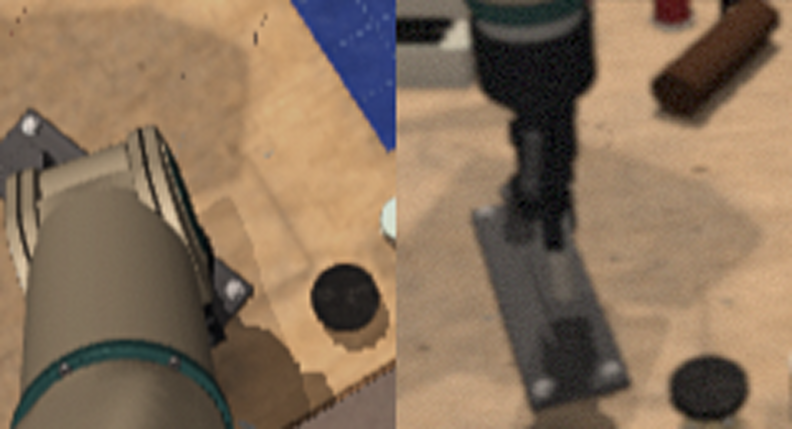

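```bash
python3 - <<'E'
from h import *
d=load('scene2')
print(proj(d,(440.8,230.1,70)),proj(d,(440.8,230.1,40)))
a=cv2.imread('pics/scene2.png')[195:260,225:285]
cv2.imwrite('pics/m3.png',cv2.resize(a,None,fx=9,fy=9,interpolation=cv2.INTER_CUBIC))
E
```

```text
(np.float64(250.15235225989116), np.float64(228.76582829763896)) (np.float64(251.4251736580893), np.float64(238.31335708063477))
```

View pics/m3.png

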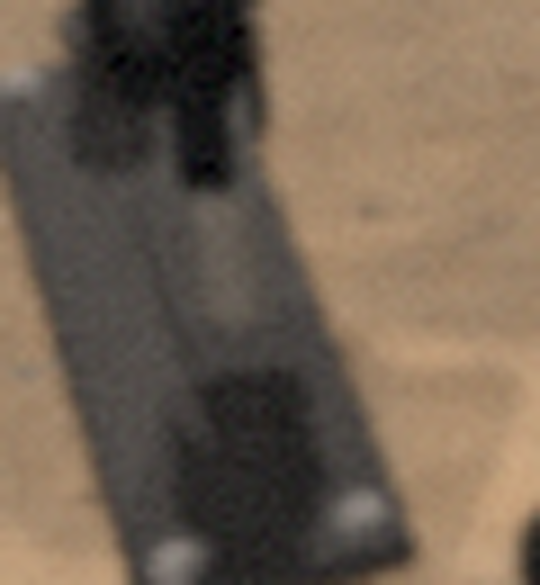

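The rod tip is at about (250.8,229) in the scene picture, against an expected (250.2,228.8). I'll correct by about 1 mm and go down.

Call:
servo_tool:
  increments:
    - {"dx": -0.13,"dy": 0.05,"dz": -0.5,"ax": 0,"ay": 0,"az": 0,"claw": 1}
    - {"dx": -0.13,"dy": 0.05,"dz": -1.5,"ax": 0,"ay": 0,"az": 0,"claw": 1}
    - {"dx": -0.13,"dy": 0.05,"dz": -2.4,"ax": 0,"ay": 0,"az": 0,"claw": 1}
    - {"dx": -0.13,"dy": 0.05,"dz": -2.6,"ax": 0,"ay": 0,"az": 0,"claw": 1}
    - {"dx": -0.13,"dy": 0.05,"dz": -2.6,"ax": 0,"ay": 0,"az": 0,"claw": 1}
    - {"dx": -0.13,"dy": 0.05,"dz": -2.6,"ax": 0,"ay": 0,"az": 0,"claw": 1}

```text
clock: 4.8
eef_pos: [440.1, 229.4, 92.8]
tool_rot: [-1.572, -0.0, -1.053]
force: [1.2, -0.9, -0.7]
width: 15.9
```

```bash
python3 - <<'E'
from h import *
d=snap('scene','s3')
s=read_state();print(s['eef_pos'],s['force'])
print(proj(d,(440.8,230.1,44)))
a=d['color'][195:260,225:285,::-1]
a=np.clip(a.astype(float)*1.8,0,255).astype(np.uint8)
cv2.imwrite('pics/m4.png',cv2.resize(a,None,fx=9,fy=9,interpolation=cv2.INTER_CUBIC))
E
```

```text
[440.30394208 229.59390763  93.13383321] [ 0.71586546  0.47901309 -1.40178212]
(np.float64(251.2583322628039), np.float64(237.06186725972367))
```

View pics/m4.png

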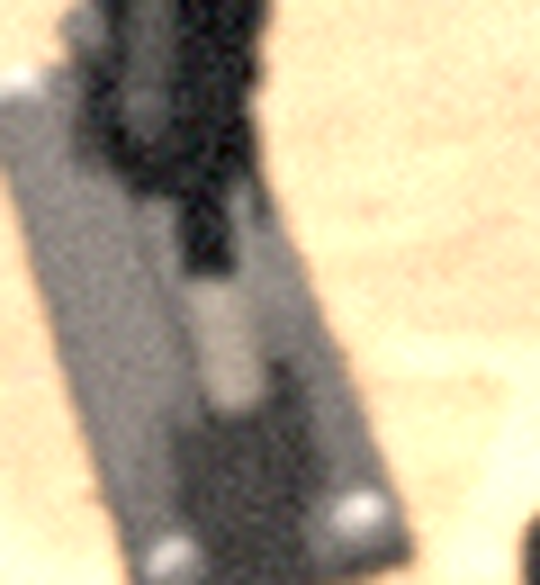

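Call:
servo_tool:
  increments:
    - {"dx": 0,"dy": 0,"dz": -0.2,"ax": 0,"ay": 0,"az": 0,"claw": 1}
    - {"dx": 0,"dy": 0,"dz": -0.4,"ax": 0,"ay": 0,"az": 0,"claw": 1}
    - {"dx": 0,"dy": 0,"dz": -0.6,"ax": 0,"ay": 0,"az": 0,"claw": 1}
    - {"dx": 0,"dy": 0,"dz": -0.8,"ax": 0,"ay": 0,"az": 0,"claw": 1}
    - {"dx": 0,"dy": 0,"dz": -0.8,"ax": 0,"ay": 0,"az": 0,"claw": 1}

```text
clock: 5.27
eef_pos: [440.8, 230.2, 85.1]
tool_rot: [-1.569, 0.0, -1.053]
force: [1.2, 2.0, -2.6]
width: 15.9
```

Call:
servo_tool:
  increments:
    - {"dx": 0,"dy": 0,"dz": -0.3,"ax": 0,"ay": 0,"az": 0,"claw": 1}
    - {"dx": 0,"dy": 0,"dz": -0.6,"ax": 0,"ay": 0,"az": 0,"claw": 1}
    - {"dx": 0,"dy": 0,"dz": -0.9,"ax": 0,"ay": 0,"az": 0,"claw": 1}
    - {"dx": 0,"dy": 0,"dz": -1.1,"ax": 0,"ay": 0,"az": 0,"claw": 1}
    - {"dx": 0,"dy": 0,"dz": -1.1,"ax": 0,"ay": 0,"az": 0,"claw": 1}

```text
clock: 5.68
eef_pos: [440.8, 230.2, 73.9]
tool_rot: [-1.57, 0.0, -1.053]
force: [2.7, 2.5, -3.0]
width: 15.6
```

Call:
servo_tool:
  increments:
    - {"dx": 0.07,"dy": 0.07,"dz": -0.2,"ax": 0,"ay": 0,"az": 0,"claw": 1}
    - {"dx": 0.07,"dy": 0.07,"dz": -0.5,"ax": 0,"ay": 0,"az": 0,"claw": 1}
    - {"dx": 0.07,"dy": 0.07,"dz": -0.8,"ax": 0,"ay": 0,"az": 0,"claw": 1}
    - {"dx": 0.07,"dy": 0.07,"dz": -0.95,"ax": 0,"ay": 0,"az": 0,"claw": 1}
    - {"dx": 0.07,"dy": 0.07,"dz": -0.95,"ax": 0,"ay": 0,"az": 0,"claw": 1}

```text
clock: 6.1
eef_pos: [440.9, 230.4, 64.4]
tool_rot: [-1.571, -0.0, -1.053]
force: [1.7, 2.7, -2.2]
width: 15.7
```

```bash
python3 - <<'E'
from h import *
d=snap('scene','s4')
s=read_state();print(s['eef_pos'],s['force'],s['torque'])
a=d['color'][185:260,215:295,::-1]
a=np.clip(a.astype(float)*1.8,0,255).astype(np.uint8)
cv2.imwrite('pics/m5.png',cv2.resize(a,None,fx=8,fy=8,interpolation=cv2.INTER_CUBIC))
E
```

```text
[440.92050931 230.40679188  64.45543897] [ 2.90597083  2.89642591 -2.80114124] [ 0.50147894 -0.462713   -0.00794714]
```

View pics/m5.png

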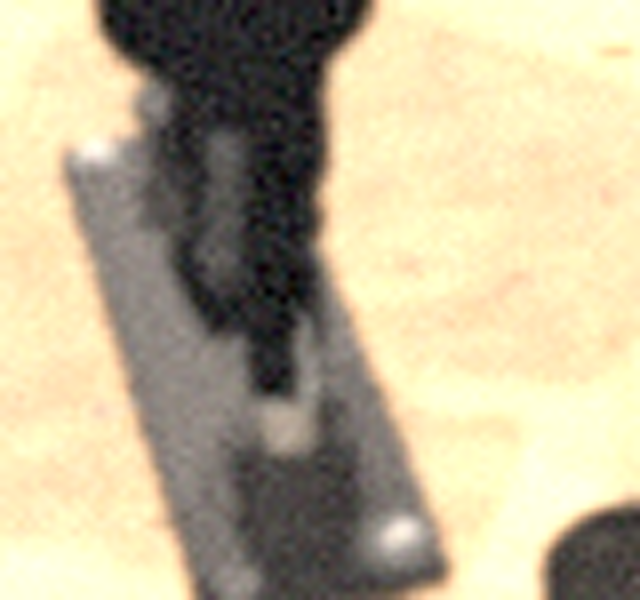

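Call:
servo_tool:
  increments:
    - {"dx": 0.08,"dy": 0.08,"dz": 0,"ax": 0,"ay": 0,"az": 0,"claw": 1}
    - {"dx": 0.08,"dy": 0.08,"dz": -0.1,"ax": 0,"ay": 0,"az": 0,"claw": 1}
    - {"dx": 0.08,"dy": 0.08,"dz": -0.1,"ax": 0,"ay": 0,"az": 0,"claw": 1}
    - {"dx": 0.08,"dy": 0.08,"dz": -0.1,"ax": 0,"ay": 0,"az": 0,"claw": 1}

```text
clock: 6.48
eef_pos: [441.0, 230.6, 63.6]
tool_rot: [-1.572, -0.0, -1.053]
force: [-0.0, 0.5, -1.3]
width: 15.7
```

Side force is gone and Fz is just the setter's weight. I'll open to release.

Call:
servo_tool:
  increments:
    - {"dx": 0,"dy": 0,"dz": 0,"ax": 0,"ay": 0,"az": 0,"claw": 0.5}
    - {"dx": 0,"dy": 0,"dz": 0,"ax": 0,"ay": 0,"az": 0,"claw": 0}
    - {"dx": 0,"dy": 0,"dz": 0,"ax": 0,"ay": 0,"az": 0,"claw": -0.5}
    - {"dx": 0,"dy": 0,"dz": 0,"ax": 0,"ay": 0,"az": 0,"claw": -1}
    - {"dx": 0,"dy": 0,"dz": 0,"ax": 0,"ay": 0,"az": 0,"claw": -1}
    - {"dx": 0,"dy": 0,"dz": 0,"ax": 0,"ay": 0,"az": 0,"claw": -1}
    - {"dx": 0,"dy": 0,"dz": 0,"ax": 0,"ay": 0,"az": 0,"claw": -1}
    - {"dx": 0,"dy": 0,"dz": 0,"ax": 0,"ay": 0,"az": 0,"claw": -1}

```text
clock: 7.15
eef_pos: [441.7, 231.2, 63.8]
tool_rot: [-1.571, 0.0, -1.053]
force: [-0.1, -0.4, -0.2]
width: 85.6
```

Call:
servo_tool:
  increments:
    - {"dx": 0,"dy": 0,"dz": 2.5,"ax": 0,"ay": 0,"az": 0,"claw": -1}
    - {"dx": 0,"dy": 0,"dz": 5,"ax": 0,"ay": 0,"az": 0,"claw": -1}
    - {"dx": 0,"dy": 0,"dz": 8,"ax": 0,"ay": 0,"az": 0,"claw": -1}
    - {"dx": 0,"dy": 0,"dz": 10.5,"ax": 0,"ay": 0,"az": 0,"claw": -1}
    - {"dx": 2,"dy": -4,"dz": 11,"ax": 0,"ay": 0,"az": 0,"claw": -1}
    - {"dx": 4,"dy": -8,"dz": 11,"ax": 0,"ay": 0,"az": -0.04,"claw": -1}
    - {"dx": 6,"dy": -12,"dz": 11,"ax": 0,"ay": 0,"az": -0.08,"claw": -1}
    - {"dx": 8,"dy": -16,"dz": 11,"ax": 0,"ay": 0,"az": -0.12,"claw": -1}

```text
clock: 7.82
eef_pos: [516.7, 81.1, 174.3]
tool_rot: [-1.57, 0.0, -1.173]
force: [0.4, 0.2, 0.3]
width: 85.5
```

Call:
servo_tool:
  increments:
    - {"dx": 1.5,"dy": -3.5,"dz": 0,"ax": 0,"ay": 0,"az": 0,"claw": -1}
    - {"dx": 3,"dy": -7,"dz": 0,"ax": 0,"ay": 0,"az": 0,"claw": -1}
    - {"dx": 4.5,"dy": -10.5,"dz": 0,"ax": 0,"ay": 0,"az": 0,"claw": -1}
    - {"dx": 6,"dy": -14,"dz": 0,"ax": 0,"ay": 0,"az": 0,"claw": -1}
    - {"dx": 7.5,"dy": -17.5,"dz": 0,"ax": 0,"ay": 0,"az": 0,"claw": -1}
    - {"dx": 8.5,"dy": -20,"dz": 0,"ax": 0,"ay": 0,"az": 0,"claw": -1}
    - {"dx": 8.5,"dy": -20,"dz": 0,"ax": 0,"ay": 0,"az": 0,"claw": -1}

```text
clock: 8.4
eef_pos: [602.3, -126.5, 174.0]
tool_rot: [-1.571, -0.006, -1.182]
force: [0.0, -1.3, 0.0]
width: 84.9
```

```bash
python3 - <<'E'
from h import *
for n in('scene','top'): snap(n,n+'5')
s=read_state();print(s['eef_pos'],s['tool_rot'],s['qpos'])
a=cv2.imread('pics/top5.png')[160:290,205:365]; b=cv2.imread('pics/scene5.png')[150:280,210:370]
cv2.imwrite('pics/m6.png',cv2.resize(np.vstack([a,b]),None,fx=4.6/2,fy=4.6/2,interpolation=cv2.INTER_CUBIC))
E
```

```text
[ 600.73950062 -118.98833713  173.37199592] [-1.57154169e+00  3.61373368e-04 -1.17559202e+00] [ 0.01656584  0.6494584   0.21614454  1.68998808 -0.17781392  0.82220594
  0.70670746]
```

View pics/m6.png

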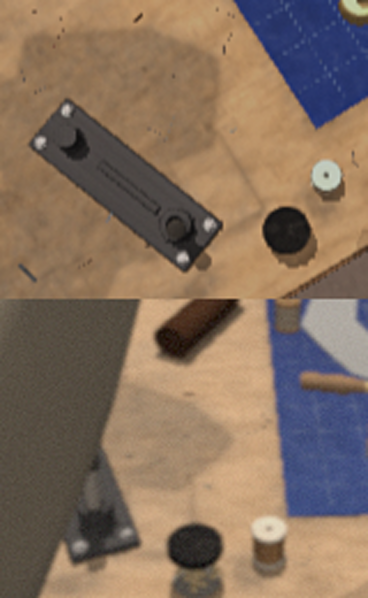

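Call:
servo_tool:
  increments:
    - {"dx": 0.6,"dy": -3.3,"dz": 0,"ax": 0,"ay": 0,"az": 0,"claw": -1}
    - {"dx": 1.1,"dy": -6.4,"dz": 0,"ax": 0,"ay": 0,"az": 0,"claw": -1}
    - {"dx": 1.1,"dy": -6.5,"dz": -3,"ax": 0,"ay": 0,"az": 0,"claw": -1}
    - {"dx": 1.1,"dy": -6.5,"dz": -6,"ax": 0,"ay": 0,"az": 0,"claw": -1}
    - {"dx": 1.1,"dy": -6.5,"dz": -9,"ax": 0,"ay": 0,"az": 0,"claw": -1}
    - {"dx": 1.1,"dy": -6.5,"dz": -9,"ax": 0,"ay": 0,"az": 0,"claw": -1}
    - {"dx": 1.1,"dy": -6.5,"dz": -9,"ax": 0,"ay": 0,"az": 0,"claw": -1}

```text
clock: 9.08
eef_pos: [610.9, -180.2, 82.6]
tool_rot: [-1.574, 0.004, -1.171]
force: [-0.1, -0.1, -0.4]
width: 85.4
```

```bash
python3 - <<'E'
from h import *
np.set_printoptions(precision=1,suppress=True)
for n in('scene','top'): snap(n,n+'6')
s=read_state();print(s['eef_pos'],s['tool_rot'])
T=load('top6');S=load('scene6')
a=T['color'][230:280,255:305,::-1];cv2.imwrite('pics/m7.png',cv2.resize(a,None,fx=10,fy=10,interpolation=cv2.INTER_CUBIC))
b=S['color'][190:290,370:490,::-1];cv2.imwrite('pics/m8.png',cv2.resize(b,None,fx=5,fy=5,interpolation=cv2.INTER_CUBIC))
print('head proj',proj(T,(440.8,230.1,118)),proj(S,(440.8,230.1,118)), proj(S,(612,-184,35)))
E
```

```text
[ 613.4 -181.9   85.5] [-1.6 -0.  -1.2]
head proj (np.float64(277.97508703546265), np.float64(254.8139032316861)) (np.float64(248.00736807616124), np.float64(212.67614103890543)) (np.float64(442.93419756778917), np.float64(255.50722443793626))
```

View pics/m7.png

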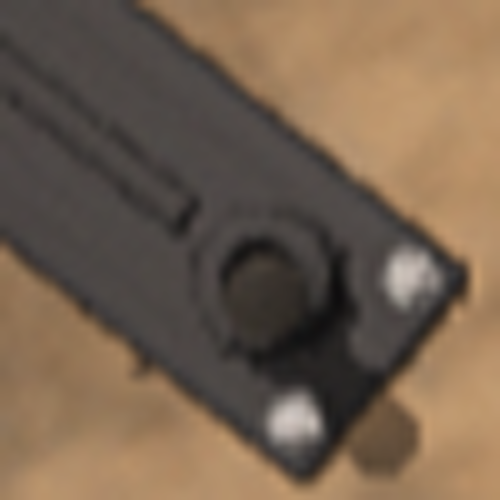

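View pics/m8.png

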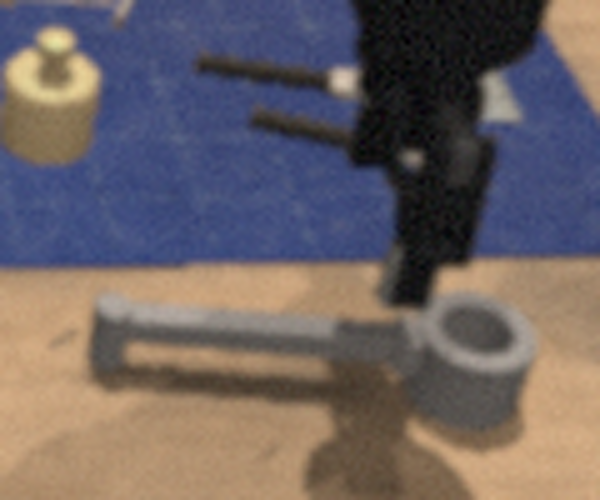

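```bash
python3 - <<'E'
from h import *
S=load('scene6')
b=np.clip(S['color'][185:270,205:305,::-1]*1.6,0,255).astype(np.uint8);cv2.imwrite('pics/m9.png',cv2.resize(b,None,fx=7,fy=7,interpolation=cv2.INTER_CUBIC))
T=load('top6')
b=np.clip(T['color'][235:285,255:305,::-1]*2.2,0,255).astype(np.uint8);cv2.imwrite('pics/m10.png',cv2.resize(b,None,fx=10,fy=10,interpolation=cv2.INTER_LINEAR))
E
```

```text
(no output)
```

View pics/m9.png

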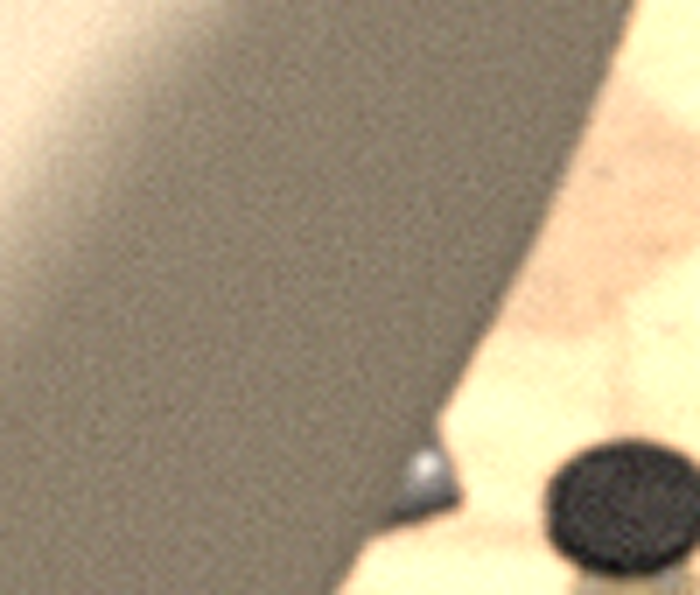

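View pics/m10.png

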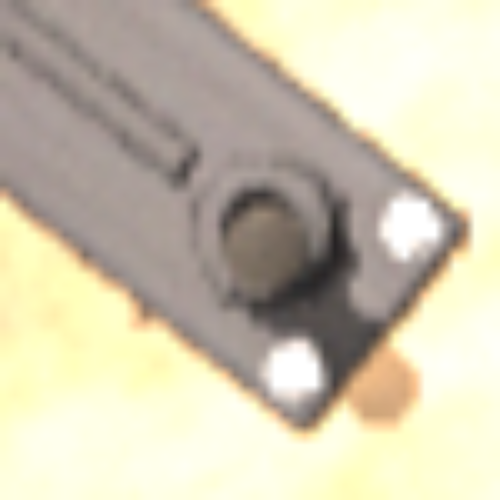

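```bash
python3 - <<'E'
from h import *
T=load('top6');S=load('scene5');T5=load('top5')
print(onz(T,281.05,258.5,118),onz(T,281.05,258.5,40), onz(T,281.05,258.5,14))
b=np.clip(S['color'][185:270,205:305,::-1]*1.8,0,255).astype(np.uint8);cv2.imwrite('pics/m11.png',cv2.resize(b,None,fx=7,fy=7,interpolation=cv2.INTER_CUBIC))
for h in (14,118): print(h,proj(S,(440.8,230.1,h)))
for t in ('top0','top5','top6'):
  b=np.clip(load(t)['color'][235:275,260:300,::-1]*2.2,0,255).astype(np.uint8);cv2.imwrite(f'pics/z_{t}.png',cv2.resize(b,None,fx=6,fy=6,interpolation=cv2.INTER_LINEAR))
cv2.imwrite('pics/z.png',np.hstack([cv2.imread(f'pics/z_{t}.png') for t in ('top0','top5','top6')]))
E
```

```text
[431.47157007 222.41850926 118.        ] [437.4824661  230.69562736  40.        ] [439.48609811 233.45466672  14.        ]
14 (np.float64(252.48889982427102), np.float64(246.29244684391384))
118 (np.float64(248.00736807616124), np.float64(212.67614103890543))
```

View pics/m11.png

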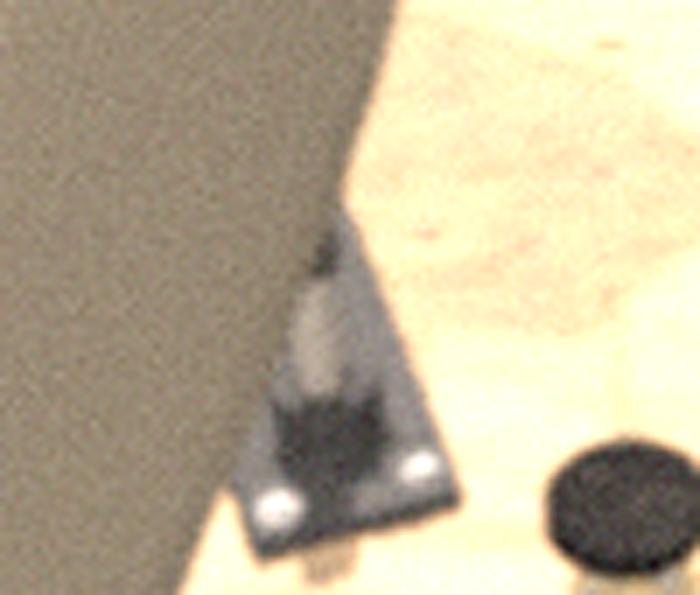

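View pics/z.png

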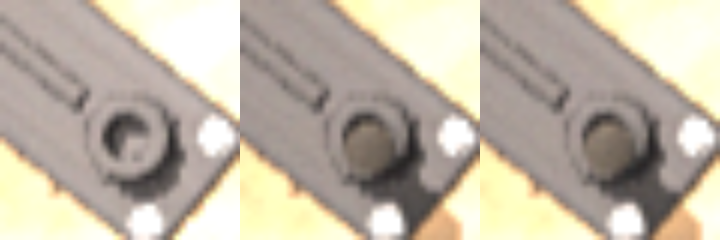

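The setter is in the bore, but the top view puts its head at (281.1,258.5) against a predicted (278,254.8). It leans about 0.12–0.15 rad, so it has to be straightened before I pick up the arm. I'm going back to it.

Call:
servo_tool:
  increments:
    - {"dx": 0,"dy": 0,"dz": 3,"ax": 0,"ay": 0,"az": 0,"claw": -1}
    - {"dx": 0,"dy": 0,"dz": 6.5,"ax": 0,"ay": 0,"az": 0,"claw": -1}
    - {"dx": 0,"dy": 0,"dz": 9.5,"ax": 0,"ay": 0,"az": 0,"claw": -1}
    - {"dx": -1,"dy": 2.5,"dz": 9.5,"ax": 0,"ay": 0,"az": 0,"claw": -1}
    - {"dx": -2.5,"dy": 6,"dz": 9.5,"ax": 0,"ay": 0,"az": 0,"claw": -1}
    - {"dx": -4,"dy": 9.5,"dz": 9.5,"ax": 0,"ay": 0,"az": 0,"claw": -1}
    - {"dx": -5.5,"dy": 13,"dz": 9.5,"ax": 0,"ay": 0,"az": 0,"claw": -1}
    - {"dx": -7,"dy": 16.5,"dz": 9.5,"ax": 0,"ay": 0,"az": 0,"claw": -1}

```text
clock: 9.85
eef_pos: [542.5, -15.9, 181.5]
tool_rot: [-1.566, -0.001, -1.173]
force: [0.1, 1.6, 0.0]
width: 85.2
```

Call:
servo_tool:
  increments:
    - {"dx": -1.5,"dy": 3.5,"dz": 0,"ax": 0,"ay": 0,"az": 0.08,"claw": -1}
    - {"dx": -3,"dy": 7,"dz": 0,"ax": 0,"ay": 0,"az": 0.12,"claw": -1}
    - {"dx": -4.5,"dy": 10.5,"dz": 0,"ax": 0,"ay": 0,"az": 0.12,"claw": -1}
    - {"dx": -6,"dy": 14,"dz": 0,"ax": 0,"ay": 0,"az": 0.12,"claw": -1}
    - {"dx": -7.5,"dy": 17.5,"dz": 0,"ax": 0,"ay": 0,"az": 0.12,"claw": -1}
    - {"dx": -9,"dy": 21,"dz": 0,"ax": 0,"ay": 0,"az": 0.12,"claw": -1}
    - {"dx": -9.5,"dy": 23,"dz": 0,"ax": 0,"ay": 0,"az": 0.12,"claw": -1}
    - {"dx": -9.5,"dy": 23,"dz": 0,"ax": 0,"ay": 0,"az": 0.12,"claw": -1}

```text
clock: 10.52
eef_pos: [445.9, 219.3, 181.0]
tool_rot: [-1.565, 0.003, -1.043]
force: [0.4, -0.0, -0.3]
width: 85.5
```

```bash
python3 - <<'E'
from h import *
for n in('scene',): S=snap(n,n+'7')
s=read_state();print(s['eef_pos'],s['tool_rot'],s['force'])
b=np.clip(S['color'][150:270,195:305,::-1]*1.7,0,255).astype(np.uint8);cv2.imwrite('pics/m12.png',cv2.resize(b,None,fx=5,fy=5,interpolation=cv2.INTER_CUBIC))
E
```

```text
[447.09402964 216.17441866 180.92664661] [-1.56601330e+00  1.32318012e-03 -1.04647056e+00] [ 0.89370813 -0.88291725  0.67585853]
```

View pics/m12.png

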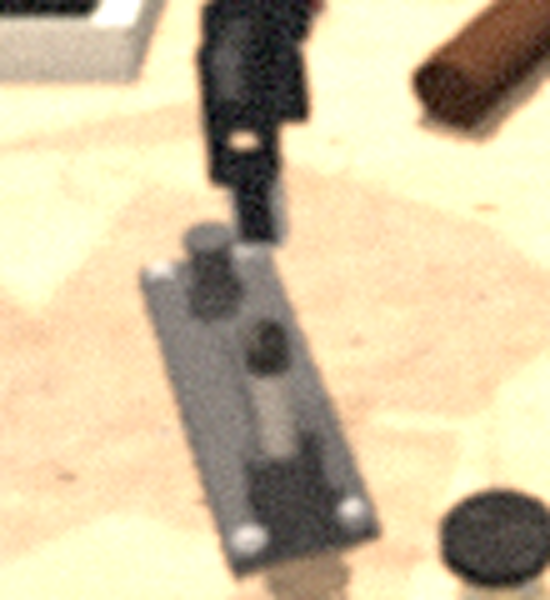

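```bash
python3 - <<'E'
from h import *
T=load('top6');S=load('scene7')
print(tri(T,(281.05,258.5),S,(247.8,215.6)), onz(S,247.8,215.6,117.5), onz(T,281.05,258.5,117.5))
E
```

```text
(array([431.10175837, 222.56880659, 119.43803288]), np.float64(0.7966879672487579)) [432.66487175 224.51880278 117.5       ] [431.51010145 222.47156771 117.5       ]
```

Call:
servo_tool:
  increments:
    - {"dx": -0.6,"dy": 1.4,"dz": 0,"ax": 0,"ay": 0,"az": 0,"claw": -1}
    - {"dx": -0.6,"dy": 1.4,"dz": -2.5,"ax": 0,"ay": 0,"az": 0,"claw": -1}
    - {"dx": -0.6,"dy": 1.4,"dz": -5,"ax": 0,"ay": 0,"az": 0,"claw": -1}
    - {"dx": -0.6,"dy": 1.4,"dz": -7.5,"ax": 0,"ay": 0,"az": 0,"claw": -1}
    - {"dx": -0.6,"dy": 1.4,"dz": -10,"ax": 0,"ay": 0,"az": 0,"claw": -1}
    - {"dx": -0.6,"dy": 1.4,"dz": -11.5,"ax": 0,"ay": 0,"az": 0,"claw": -1}
    - {"dx": -0.6,"dy": 1.4,"dz": -11.5,"ax": 0,"ay": 0,"az": 0,"claw": -1}
    - {"dx": -0.6,"dy": 1.4,"dz": -11.5,"ax": 0,"ay": 0,"az": 0,"claw": -1}

```text
clock: 11.23
eef_pos: [442.1, 225.4, 64.5]
tool_rot: [-1.57, -0.001, -1.054]
force: [-0.4, -0.1, 0.3]
width: 85.8
```

```bash
python3 - <<'E'
from h import *
S=snap('scene','scene8')
s=read_state();print(s['eef_pos'],s['tool_rot'],s['force'])
E
```

```text
[442.55812821 225.89607613  65.11772205] [-1.56852351e+00 -5.21766245e-04 -1.05416769e+00] [-1.66430223 -0.95256685  0.16515305]
```

Call:
servo_tool:
  increments:
    - {"dx": -0.15,"dy": 0.45,"dz": -0.1,"ax": 0,"ay": 0,"az": 0,"claw": -1}
    - {"dx": -0.15,"dy": 0.45,"dz": -0.1,"ax": 0,"ay": 0,"az": 0,"claw": -1}
    - {"dx": -0.15,"dy": 0.45,"dz": -0.1,"ax": 0,"ay": 0,"az": 0,"claw": -1}
    - {"dx": -0.15,"dy": 0.45,"dz": -0.1,"ax": 0,"ay": 0,"az": 0,"claw": -1}

```text
clock: 11.62
eef_pos: [440.0, 231.3, 63.5]
tool_rot: [-1.569, 0.0, -1.052]
force: [-0.5, 0.1, -0.6]
width: 85.6
```

Call:
servo_tool:
  increments:
    - {"dx": 0.05,"dy": -0.05,"dz": 0,"ax": 0,"ay": 0,"az": 0,"claw": -0.6}
    - {"dx": 0.05,"dy": -0.05,"dz": 0,"ax": 0,"ay": 0,"az": 0,"claw": -0.2}
    - {"dx": 0.05,"dy": -0.05,"dz": 0,"ax": 0,"ay": 0,"az": 0,"claw": 0.1}
    - {"dx": 0.05,"dy": -0.05,"dz": 0,"ax": 0,"ay": 0,"az": 0,"claw": 0.3}
    - {"dx": 0.05,"dy": -0.05,"dz": 0,"ax": 0,"ay": 0,"az": 0,"claw": 0.45}
    - {"dx": 0.05,"dy": -0.05,"dz": 0,"ax": 0,"ay": 0,"az": 0,"claw": 0.5}
    - {"dx": 0.05,"dy": -0.05,"dz": 0,"ax": 0,"ay": 0,"az": 0,"claw": 0.55}
    - {"dx": 0.05,"dy": -0.05,"dz": 0,"ax": 0,"ay": 0,"az": 0,"claw": 0.55}

```text
clock: 12.28
eef_pos: [440.2, 230.4, 62.7]
tool_rot: [-1.571, 0.0, -1.053]
force: [0.6, 1.1, -0.5]
width: 19.1
```

Call:
servo_tool:
  increments:
    - {"dx": 0,"dy": 0,"dz": 0,"ax": 0,"ay": 0,"az": 0,"claw": 0.6}
    - {"dx": 0,"dy": 0,"dz": 0,"ax": 0,"ay": 0,"az": 0,"claw": 0.6}
    - {"dx": 0,"dy": 0,"dz": 0,"ax": 0,"ay": 0,"az": 0,"claw": 0.65}
    - {"dx": 0,"dy": 0,"dz": 0,"ax": 0,"ay": 0,"az": 0,"claw": 0.65}

```text
clock: 12.62
eef_pos: [440.6, 230.6, 62.8]
tool_rot: [-1.57, -0.0, -1.053]
force: [2.3, 1.1, -0.9]
width: 16.0
```

Call:
servo_tool:
  increments:
    - {"dx": 0.08,"dy": 0.05,"dz": 0,"ax": 0,"ay": 0,"az": 0,"claw": 0.7}
    - {"dx": 0.08,"dy": 0.05,"dz": 0,"ax": 0,"ay": 0,"az": 0,"claw": 0.7}
    - {"dx": 0.08,"dy": 0.05,"dz": 0,"ax": 0,"ay": 0,"az": 0,"claw": 0.7}
    - {"dx": 0.08,"dy": 0.05,"dz": 0,"ax": 0,"ay": 0,"az": 0,"claw": 0.7}

```text
clock: 12.95
eef_pos: [440.8, 230.8, 62.7]
tool_rot: [-1.571, 0.0, -1.053]
force: [0.1, 0.7, -0.9]
width: 15.9
```

```bash
python3 - <<'E'
from h import *
S=snap('scene','scene9')
s=read_state();print(s['eef_pos'],s['tool_rot'],s['force'])
b=np.clip(S['color'][150:270,195:305,::-1]*1.7,0,255).astype(np.uint8);cv2.imwrite('pics/m13.png',cv2.resize(b,None,fx=5,fy=5,interpolation=cv2.INTER_CUBIC))
E
```

```text
[440.81068089 230.76395018  62.74317091] [-1.57107374e+00  3.43798289e-05 -1.05283165e+00] [ 0.98332733  0.63222777 -1.20117062]
```

View pics/m13.png

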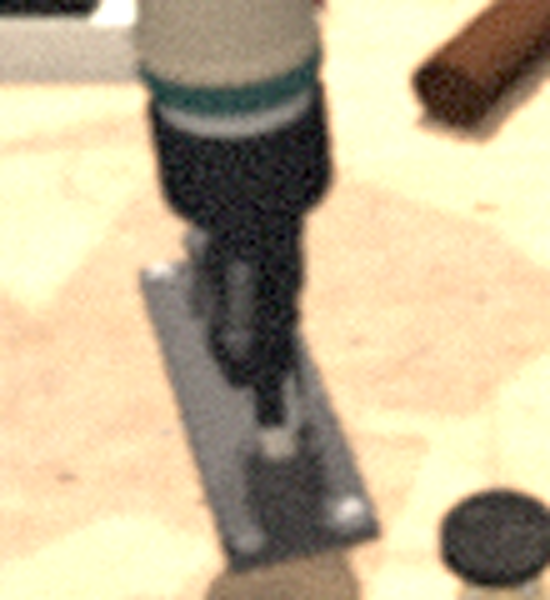

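Call:
servo_tool:
  increments:
    - {"dx": 0,"dy": 0,"dz": -0.1,"ax": 0,"ay": 0,"az": 0,"claw": 0.7}
    - {"dx": 0,"dy": 0,"dz": -0.15,"ax": 0,"ay": 0,"az": 0,"claw": 0.7}
    - {"dx": 0,"dy": 0,"dz": -0.15,"ax": 0,"ay": 0,"az": 0,"claw": 0.7}
    - {"dx": 0,"dy": 0,"dz": -0.15,"ax": 0,"ay": 0,"az": 0,"claw": 0.7}

```text
clock: 13.33
eef_pos: [441.2, 231.0, 62.5]
tool_rot: [-1.57, 0.0, -1.053]
force: [-0.9, -1.4, 12.8]
width: 15.7
```

Firmly seated on the floor (12.8 N up). Relieve the press, then open in small steps.

Call:
servo_tool:
  increments:
    - {"dx": -0.02,"dy": -0.02,"dz": 0.1,"ax": 0,"ay": 0,"az": 0,"claw": 0.7}
    - {"dx": -0.02,"dy": -0.02,"dz": 0.1,"ax": 0,"ay": 0,"az": 0,"claw": 0.65}
    - {"dx": -0.02,"dy": -0.02,"dz": 0.1,"ax": 0,"ay": 0,"az": 0,"claw": 0.61}
    - {"dx": -0.02,"dy": -0.02,"dz": 0.1,"ax": 0,"ay": 0,"az": 0,"claw": 0.6}
    - {"dx": -0.02,"dy": -0.02,"dz": 0.1,"ax": 0,"ay": 0,"az": 0,"claw": 0.59}
    - {"dx": -0.02,"dy": -0.02,"dz": 0.1,"ax": 0,"ay": 0,"az": 0,"claw": 0.58}
    - {"dx": -0.02,"dy": -0.02,"dz": 0.1,"ax": 0,"ay": 0,"az": 0,"claw": 0.57}
    - {"dx": -0.02,"dy": -0.02,"dz": 0.1,"ax": 0,"ay": 0,"az": 0,"claw": 0.57}

```text
clock: 14.0
eef_pos: [440.6, 230.6, 62.0]
tool_rot: [-1.571, 0.0, -1.053]
force: [-0.9, 0.6, 1.1]
width: 18.3
```

Call:
servo_tool:
  increments:
    - {"dx": 0,"dy": 0,"dz": 0,"ax": 0,"ay": 0,"az": 0,"claw": 0.56}
    - {"dx": 0,"dy": 0,"dz": 0,"ax": 0,"ay": 0,"az": 0,"claw": 0.55}
    - {"dx": 0,"dy": 0,"dz": 0,"ax": 0,"ay": 0,"az": 0,"claw": 0.52}
    - {"dx": 0,"dy": 0,"dz": 0,"ax": 0,"ay": 0,"az": 0,"claw": 0.5}
    - {"dx": 0,"dy": 0,"dz": 0,"ax": 0,"ay": 0,"az": 0,"claw": 0.45}
    - {"dx": 0,"dy": 0,"dz": 0,"ax": 0,"ay": 0,"az": 0,"claw": 0.4}
    - {"dx": 0,"dy": 0,"dz": 0,"ax": 0,"ay": 0,"az": 0,"claw": 0.3}
    - {"dx": 0,"dy": 0,"dz": 0,"ax": 0,"ay": 0,"az": 0,"claw": 0.2}

```text
clock: 14.67
eef_pos: [440.8, 230.6, 62.3]
tool_rot: [-1.571, 0.0, -1.053]
force: [-0.2, 0.2, 0.2]
width: 34.2
```

Call:
servo_tool:
  increments:
    - {"dx": 0,"dy": 0,"dz": 0,"ax": 0,"ay": 0,"az": 0,"claw": -0.2}
    - {"dx": 0,"dy": 0,"dz": 0,"ax": 0,"ay": 0,"az": 0,"claw": -0.6}
    - {"dx": 0,"dy": 0,"dz": 0,"ax": 0,"ay": 0,"az": 0,"claw": -1}
    - {"dx": 0,"dy": 0,"dz": 0,"ax": 0,"ay": 0,"az": 0,"claw": -1}
    - {"dx": 0,"dy": 0,"dz": 2,"ax": 0,"ay": 0,"az": 0,"claw": -1}
    - {"dx": 0,"dy": 0,"dz": 5,"ax": 0,"ay": 0,"az": 0,"claw": -1}
    - {"dx": 0,"dy": 0,"dz": 8,"ax": 0,"ay": 0,"az": 0,"claw": -1}
    - {"dx": 0,"dy": 0,"dz": 11,"ax": 0,"ay": 0,"az": 0,"claw": -1}

```text
clock: 15.33
eef_pos: [440.3, 230.3, 173.3]
tool_rot: [-1.572, -0.0, -1.053]
force: [0.3, -0.0, -0.8]
width: 85.5
```

```bash
python3 - <<'E'
from h import *
S=snap('scene','scene10')
s=read_state();print(s['eef_pos'],s['tool_rot'],s['force'])
b=np.clip(S['color'][150:270,195:305,::-1]*1.7,0,255).astype(np.uint8);cv2.imwrite('pics/m14.png',cv2.resize(b,None,fx=5,fy=5,interpolation=cv2.INTER_CUBIC))
E
```

```text
[443.55401346 231.79821268 178.46699564] [-1.56222516e+00  2.53456266e-04 -1.05341039e+00] [ 1.60980089 -0.22888239  3.47261267]
```

View pics/m14.png

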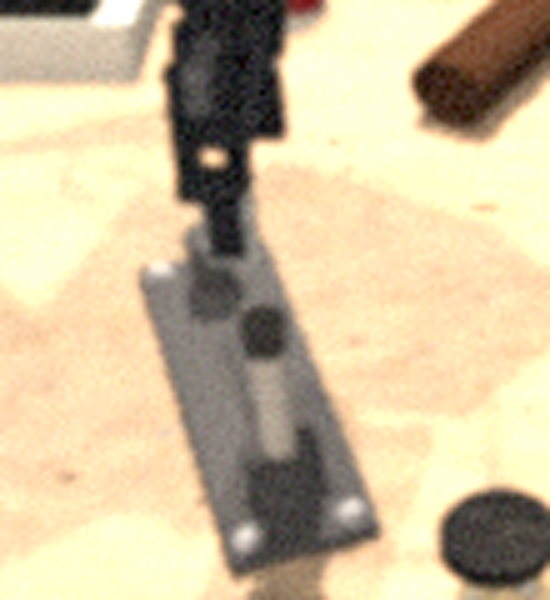

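The setter now stands upright: its head is at scene (247.2,212.6), predicted (248.0,212.7). Next, the guide arm.

Call:
servo_tool:
  increments:
    - {"dx": 2,"dy": -4,"dz": 0,"ax": 0,"ay": 0,"az": -0.04,"claw": -1}
    - {"dx": 3.5,"dy": -8,"dz": 0,"ax": 0,"ay": 0,"az": -0.08,"claw": -1}
    - {"dx": 5,"dy": -12,"dz": 0,"ax": 0,"ay": 0,"az": -0.12,"claw": -1}
    - {"dx": 6.5,"dy": -15.5,"dz": 0,"ax": 0,"ay": 0,"az": -0.12,"claw": -1}
    - {"dx": 8,"dy": -19,"dz": 0,"ax": 0,"ay": 0,"az": -0.12,"claw": -1}
    - {"dx": 9.5,"dy": -22.5,"dz": 0,"ax": 0,"ay": 0,"az": -0.12,"claw": -1}
    - {"dx": 11,"dy": -26,"dz": 0,"ax": 0,"ay": 0,"az": -0.12,"claw": -1}
    - {"dx": 12.5,"dy": -29.5,"dz": 0,"ax": 0,"ay": 0,"az": -0.12,"claw": -1}

```text
clock: 16.05
eef_pos: [566.0, -66.2, 172.1]
tool_rot: [-1.571, 0.0, -1.173]
force: [0.1, -0.0, 0.3]
width: 85.4
```

Call:
servo_tool:
  increments:
    - {"dx": 1.5,"dy": -3.5,"dz": 0,"ax": 0,"ay": 0,"az": 0,"claw": -1}
    - {"dx": 3,"dy": -7,"dz": 0,"ax": 0,"ay": 0,"az": 0,"claw": -1}
    - {"dx": 4,"dy": -10,"dz": 0,"ax": 0,"ay": 0,"az": 0,"claw": -1}
    - {"dx": 4,"dy": -10,"dz": 0,"ax": 0,"ay": 0,"az": 0,"claw": -1}
    - {"dx": 4,"dy": -10,"dz": 0,"ax": 0,"ay": 0,"az": 0,"claw": -1}

```text
clock: 16.47
eef_pos: [605.3, -167.2, 171.7]
tool_rot: [-1.572, -0.001, -1.177]
force: [0.5, -0.1, 0.3]
width: 85.5
```

```bash
python3 - <<'E'
from h import *
T=snap('top','top11')
s=read_state();print(s['eef_pos'],s['tool_rot'],s['force'])
b=np.clip(T['color'][235:285,255:305,::-1]*2.2,0,255).astype(np.uint8);cv2.imwrite('pics/m15.png',cv2.resize(b,None,fx=10,fy=10,interpolation=cv2.INTER_LINEAR))
E
```

```text
[ 605.16718752 -164.51309092  171.62614345] [-1.57152544e+00  1.27055592e-03 -1.17424241e+00] [ 0.02593423  0.319667   -0.38309455]
```

View pics/m15.png

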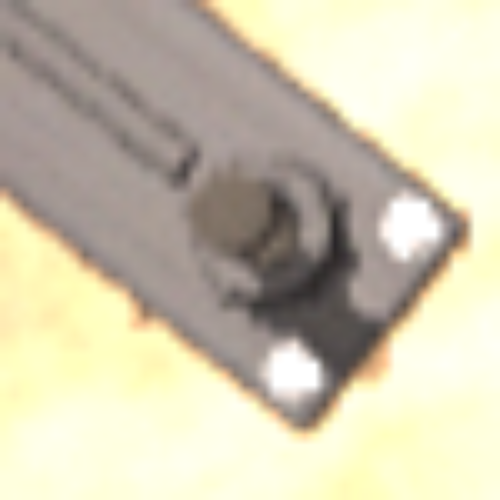

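Top view: head at (278.05,255.2), predicted (278.0,254.8), so the setter is upright. I'll go for the arm grasp.

Call:
servo_tool:
  increments:
    - {"dx": 0.65,"dy": -1.9,"dz": 0,"ax": 0,"ay": 0,"az": 0,"claw": -1}
    - {"dx": 0.65,"dy": -1.9,"dz": -3,"ax": 0,"ay": 0,"az": 0,"claw": -1}
    - {"dx": 0.65,"dy": -1.9,"dz": -6,"ax": 0,"ay": 0,"az": 0,"claw": -1}
    - {"dx": 0.65,"dy": -1.9,"dz": -9,"ax": 0,"ay": 0,"az": 0,"claw": -1}
    - {"dx": 0.65,"dy": -1.9,"dz": -11,"ax": 0,"ay": 0,"az": 0,"claw": -1}
    - {"dx": 0.65,"dy": -1.9,"dz": -11,"ax": 0,"ay": 0,"az": 0,"claw": -1}
    - {"dx": 0.65,"dy": -1.9,"dz": -11,"ax": 0,"ay": 0,"az": 0,"claw": -1}
    - {"dx": 0.65,"dy": -1.9,"dz": -11,"ax": 0,"ay": 0,"az": 0,"claw": -1}

```text
clock: 17.18
eef_pos: [613.2, -182.5, 63.6]
tool_rot: [-1.569, -0.001, -1.171]
force: [-0.3, -0.9, 0.5]
width: 85.8
```

Call:
servo_tool:
  increments:
    - {"dx": 0,"dy": 0,"dz": -1,"ax": 0,"ay": 0,"az": 0,"claw": -1}
    - {"dx": 0,"dy": 0,"dz": -2,"ax": 0,"ay": 0,"az": 0,"claw": -1}
    - {"dx": 0,"dy": 0,"dz": -2.5,"ax": 0,"ay": 0,"az": 0,"claw": -1}
    - {"dx": 0,"dy": 0,"dz": -2.5,"ax": 0,"ay": 0,"az": 0,"claw": -1}
    - {"dx": 0,"dy": 0,"dz": -2.5,"ax": 0,"ay": 0,"az": 0,"claw": -1}

```text
clock: 17.6
eef_pos: [611.9, -183.3, 36.9]
tool_rot: [-1.571, 0.001, -1.173]
force: [0.8, -0.9, 0.8]
width: 85.7
```

```bash
python3 - <<'E'
from h import *
S=snap('scene','scene12')
s=read_state();print(s['eef_pos'],s['tool_rot'],s['force'])
b=S['color'][190:290,370:490,::-1];cv2.imwrite('pics/m16.png',cv2.resize(b,None,fx=5,fy=5,interpolation=cv2.INTER_CUBIC))
E
```

```text
[ 612.2117791  -183.47768081   37.22304903] [-1.57089604e+00  6.02959870e-05 -1.17294952e+00] [0.47038468 0.42483594 0.08289906]
```

View pics/m16.png

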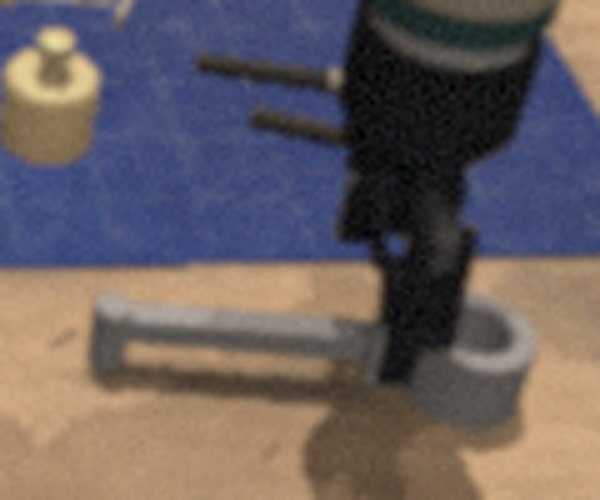

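Fingers straddle the bar between eye and bar middle; continue down and close.

Call:
servo_tool:
  increments:
    - {"dx": 0,"dy": 0,"dz": -1,"ax": 0,"ay": 0,"az": 0,"claw": -1}
    - {"dx": 0,"dy": 0,"dz": -2,"ax": 0,"ay": 0,"az": 0,"claw": -1}
    - {"dx": 0,"dy": 0,"dz": -2.8,"ax": 0,"ay": 0,"az": 0,"claw": -0.6}
    - {"dx": 0,"dy": 0,"dz": -2.8,"ax": 0,"ay": 0,"az": 0,"claw": -0.2}
    - {"dx": 0,"dy": 0,"dz": -2.8,"ax": 0,"ay": 0,"az": 0,"claw": 0.2}
    - {"dx": 0,"dy": 0,"dz": -2.8,"ax": 0,"ay": 0,"az": 0,"claw": 0.4}
    - {"dx": 0,"dy": 0,"dz": -2.8,"ax": 0,"ay": 0,"az": 0,"claw": 0.6}
    - {"dx": 0,"dy": 0,"dz": -2.8,"ax": 0,"ay": 0,"az": 0,"claw": 0.8}

```text
clock: 18.32
eef_pos: [613.1, -183.3, 10.0]
tool_rot: [-1.569, -0.001, -1.173]
force: [-4.2, -0.4, 13.6]
width: 12.9
```

Call:
servo_tool:
  increments:
    - {"dx": 0,"dy": 0,"dz": 0,"ax": 0,"ay": 0,"az": 0,"claw": 1}
    - {"dx": 0,"dy": 0,"dz": 0,"ax": 0,"ay": 0,"az": 0,"claw": 1}
    - {"dx": 0,"dy": 0,"dz": 0,"ax": 0,"ay": 0,"az": 0,"claw": 1}
    - {"dx": 0,"dy": 0,"dz": 0,"ax": 0,"ay": 0,"az": 0,"claw": 1}

```text
clock: 18.65
eef_pos: [613.1, -183.4, 10.0]
tool_rot: [-1.569, -0.001, -1.173]
force: [2.7, 0.5, 4.9]
width: 12.8
```

Call:
servo_tool:
  increments:
    - {"dx": 0,"dy": 0,"dz": 0.4,"ax": 0,"ay": 0,"az": 0,"claw": 1}
    - {"dx": 0,"dy": 0,"dz": 1,"ax": 0,"ay": 0,"az": 0,"claw": 1}
    - {"dx": 0,"dy": 0,"dz": 2,"ax": 0,"ay": 0,"az": 0,"claw": 1}
    - {"dx": 0,"dy": 0,"dz": 3,"ax": 0,"ay": 0,"az": 0,"claw": 1}
    - {"dx": 0,"dy": 0,"dz": 4,"ax": 0,"ay": 0,"az": 0,"claw": 1}
    - {"dx": 0,"dy": 0,"dz": 5,"ax": 0,"ay": 0,"az": 0,"claw": 1}
    - {"dx": 0,"dy": 0,"dz": 5,"ax": 0,"ay": 0,"az": 0,"claw": 1}

```text
clock: 19.23
eef_pos: [613.9, -184.0, 62.2]
tool_rot: [-1.567, -0.003, -1.173]
force: [0.8, -0.6, -4.0]
width: 12.9
```

```bash
python3 - <<'E'
from h import *
S=snap('scene','scene13');T=snap('top','top13')
s=read_state();print(s['eef_pos'],s['tool_rot'],s['force'],s['torque'],s['width'])
b=S['color'][180:290,370:490,::-1];c=T['color'][145:255,370:490,::-1];cv2.imwrite('pics/m17.png',cv2.resize(np.hstack([b,c]),None,fx=3.3,fy=3.3,interpolation=cv2.INTER_CUBIC))
E
```

```text
[ 612.65209684 -183.42997408   60.10550052] [-1.56971214e+00 -7.24737683e-04 -1.17279296e+00] [-0.8472017  -0.04251835 -3.26158476] [ 0.02883161  0.05774485 -0.02713543] 12.609614536899178
```

View pics/m17.png

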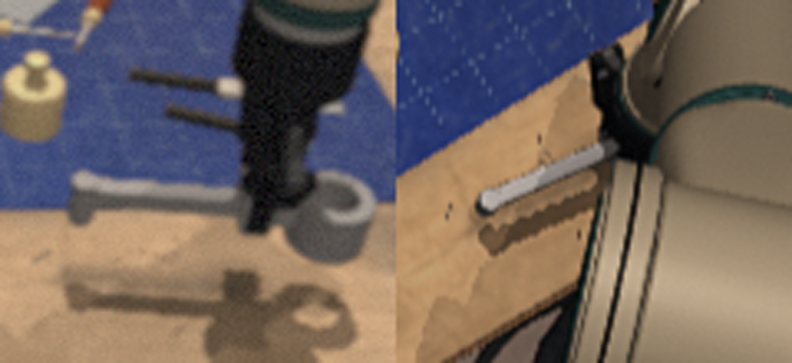

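The arm is held level: the wrist torque is near zero and the scene view shows bar and shadow parallel. I'll lift and carry it.

Call:
servo_tool:
  increments:
    - {"dx": 0,"dy": 0,"dz": 1.5,"ax": 0,"ay": 0,"az": 0,"claw": 1}
    - {"dx": 0,"dy": 0,"dz": 4,"ax": 0,"ay": 0,"az": 0,"claw": 1}
    - {"dx": 0,"dy": 0,"dz": 6.5,"ax": 0,"ay": 0,"az": 0,"claw": 1}
    - {"dx": 0,"dy": 0,"dz": 9,"ax": 0,"ay": 0,"az": 0,"claw": 1}
    - {"dx": 0,"dy": 0,"dz": 11.5,"ax": 0,"ay": 0,"az": 0,"claw": 1}
    - {"dx": 0,"dy": 1,"dz": 12.5,"ax": 0,"ay": 0,"az": -0.03,"claw": 1}
    - {"dx": -0.5,"dy": 3,"dz": 12.5,"ax": 0,"ay": 0,"az": -0.08,"claw": 1}
    - {"dx": -1,"dy": 5.5,"dz": 12.5,"ax": 0,"ay": 0,"az": -0.14,"claw": 1}

```text
clock: 20.0
eef_pos: [602.1, -130.3, 184.9]
tool_rot: [-1.57, -0.002, -1.319]
force: [-0.3, 1.2, -2.8]
width: 13.0
```

Call:
servo_tool:
  increments:
    - {"dx": -0.7,"dy": 2.5,"dz": 0,"ax": 0,"ay": 0,"az": -0.06,"claw": 1}
    - {"dx": -1.5,"dy": 5,"dz": 0,"ax": 0,"ay": 0,"az": -0.12,"claw": 1}
    - {"dx": -2.2,"dy": 7.5,"dz": 0,"ax": 0,"ay": 0,"az": -0.18,"claw": 1}
    - {"dx": -3,"dy": 10,"dz": 0,"ax": 0,"ay": 0,"az": -0.24,"claw": 1}
    - {"dx": -3.7,"dy": 12.5,"dz": 0,"ax": 0,"ay": 0,"az": -0.3,"claw": 1}
    - {"dx": -4.5,"dy": 15,"dz": 0,"ax": 0,"ay": 0,"az": -0.36,"claw": 1}
    - {"dx": -5.2,"dy": 17.5,"dz": 0,"ax": 0,"ay": 0,"az": -0.42,"claw": 1}
    - {"dx": -6,"dy": 20,"dz": 0,"ax": 0,"ay": 0,"az": -0.48,"claw": 1}

```text
clock: 20.67
eef_pos: [541.4, 72.9, 183.8]
tool_rot: [-1.572, -0.0, -1.796]
force: [-0.2, -0.4, -4.1]
width: 12.9
```

Call:
servo_tool:
  increments:
    - {"dx": -0.8,"dy": 2.2,"dz": 0,"ax": 0,"ay": 0,"az": -0.06,"claw": 1}
    - {"dx": -1.6,"dy": 4.4,"dz": 0,"ax": 0,"ay": 0,"az": -0.12,"claw": 1}
    - {"dx": -2.4,"dy": 6.6,"dz": 0,"ax": 0,"ay": 0,"az": -0.18,"claw": 1}
    - {"dx": -3.2,"dy": 8.8,"dz": 0,"ax": 0,"ay": 0,"az": -0.24,"claw": 1}
    - {"dx": -4,"dy": 11,"dz": 0,"ax": 0,"ay": 0,"az": -0.3,"claw": 1}
    - {"dx": -4.6,"dy": 13,"dz": 0,"ax": 0,"ay": 0,"az": -0.36,"claw": 1}
    - {"dx": -5,"dy": 14,"dz": 0,"ax": 0,"ay": 0,"az": -0.41,"claw": 1}
    - {"dx": -5,"dy": 14,"dz": 0,"ax": 0,"ay": 0,"az": -0.46,"claw": 1}

```text
clock: 21.33
eef_pos: [490.1, 215.6, 183.4]
tool_rot: [-1.574, -0.001, -2.25]
force: [-0.5, 0.0, -3.5]
width: 12.9
```

```bash
python3 - <<'E'
from h import *
s=read_state();print(s['clock'],s['eef_pos'],s['tool_rot'],s['force'],s['torque'],s['width'])
S=snap('scene','scene14')
cv2.imwrite('pics/m18.png',S['color'][80:300,150:400,::-1].repeat(2,0).repeat(2,1))
E
```

```text
21.3333 [490.05096031 215.60221159 183.37702578] [-1.57386705e+00 -5.76792590e-04 -2.24966201e+00] [-0.47162815  0.01966789 -3.52648838] [-0.01243192 -0.00726179  0.0321354 ] 12.904965385591195
```

View pics/m18.png

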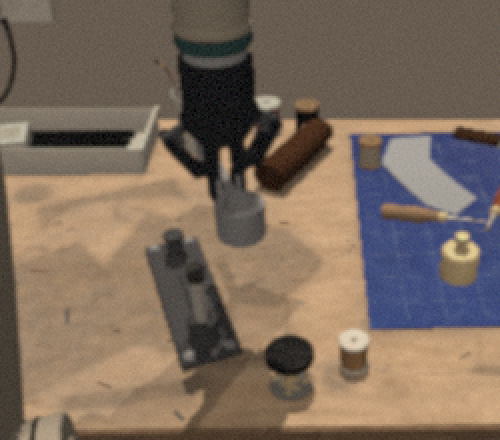

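Call:
servo_tool:
  increments:
    - {"dx": -0.5,"dy": 1.6,"dz": 0,"ax": 0,"ay": 0,"az": -0.007,"claw": 1}
    - {"dx": -1,"dy": 3.2,"dz": 0,"ax": 0,"ay": 0,"az": -0.007,"claw": 1}
    - {"dx": -1.5,"dy": 4.6,"dz": 0,"ax": 0,"ay": 0,"az": -0.007,"claw": 1}
    - {"dx": -1.7,"dy": 5.2,"dz": 0,"ax": 0,"ay": 0,"az": -0.007,"claw": 1}
    - {"dx": -1.7,"dy": 5.2,"dz": 0,"ax": 0,"ay": 0,"az": -0.007,"claw": 1}
    - {"dx": -1.7,"dy": 5.2,"dz": 0,"ax": 0,"ay": 0,"az": -0.007,"claw": 1}
    - {"dx": -1.7,"dy": 5.2,"dz": 0,"ax": 0,"ay": 0,"az": -0.007,"claw": 1}

```text
clock: 21.97
eef_pos: [475.8, 262.1, 184.3]
tool_rot: [-1.57, -0.001, -2.261]
force: [0.6, -0.2, -3.4]
width: 12.9
```

```bash
python3 - <<'E'
from h import *
S=snap('scene','scene15');T=snap('top','top15')
s=read_state();print(s['clock'],s['eef_pos'],s['tool_rot'],s['force'],s['torque'],s['width'])
b=S['color'][120:260,190:310,::-1];c=T['color'][170:310,200:320,::-1]
cv2.imwrite('pics/m19.png',cv2.resize(np.hstack([b,c]),None,fx=3.3,fy=3.3,interpolation=cv2.INTER_CUBIC))
E
```

```text
22.0667 [475.73474988 262.23006653 184.37301576] [-1.57019771e+00 -2.77444478e-04 -2.26170893e+00] [ 0.20832026 -0.40123046 -3.38346848] [ 0.02349755  0.01121757 -0.02220225] 12.910656875463339
```

View pics/m19.png

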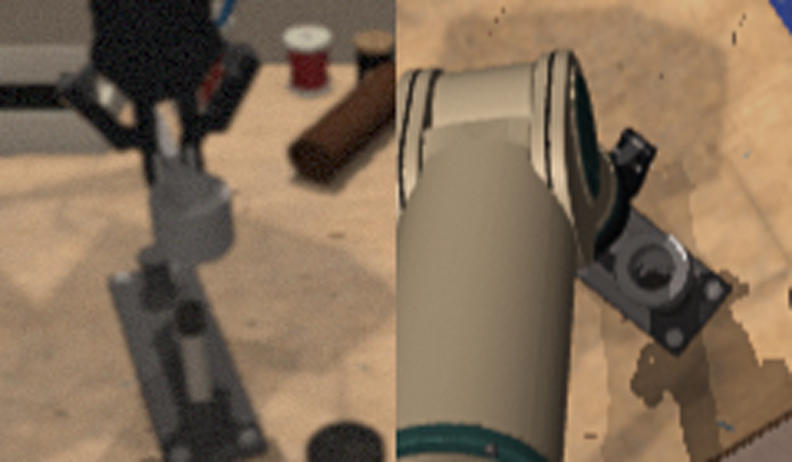

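Call:
servo_tool:
  increments:
    - {"dx": -0.1,"dy": 0.2,"dz": -0.5,"ax": 0,"ay": 0,"az": 0,"claw": 1}
    - {"dx": -0.2,"dy": 0.4,"dz": -1.1,"ax": 0,"ay": 0,"az": 0,"claw": 1}
    - {"dx": -0.27,"dy": 0.54,"dz": -1.8,"ax": 0,"ay": 0,"az": 0.004,"claw": 1}
    - {"dx": -0.27,"dy": 0.54,"dz": -2.4,"ax": 0,"ay": 0,"az": 0.004,"claw": 1}
    - {"dx": -0.27,"dy": 0.54,"dz": -2.6,"ax": 0,"ay": 0,"az": 0.004,"claw": 1}
    - {"dx": -0.27,"dy": 0.54,"dz": -2.6,"ax": 0,"ay": 0,"az": 0.004,"claw": 1}
    - {"dx": -0.27,"dy": 0.54,"dz": -2.6,"ax": 0,"ay": 0,"az": 0.004,"claw": 1}
    - {"dx": -0.27,"dy": 0.54,"dz": -2.6,"ax": 0,"ay": 0,"az": 0.004,"claw": 1}

```text
clock: 22.73
eef_pos: [472.9, 268.9, 158.4]
tool_rot: [-1.57, 0.0, -2.256]
force: [-0.1, -0.1, -2.5]
width: 12.9
```

```bash
python3 - <<'E'
from h import *
S=snap('scene','scene16');T=snap('top','top16')
s=read_state();print(s['clock'],s['eef_pos'],s['tool_rot'],s['force'],s['torque'],s['width'])
b=np.clip(S['color'][160:260,205:295,::-1]*1.7,0,255).astype(np.uint8)
cv2.imwrite('pics/m20.png',cv2.resize(b,None,fx=6,fy=6,interpolation=cv2.INTER_CUBIC))
c=np.clip(T['color'][225:285,245:305,::-1]*1.8,0,255).astype(np.uint8)
cv2.imwrite('pics/m21.png',cv2.resize(c,None,fx=10,fy=10,interpolation=cv2.INTER_CUBIC))
for z in (118,148,188): print(z,proj(T,(440.7,229.5,z)),proj(S,(440.7,229.5,z)))
E
```

```text
22.8333 [472.81401148 269.084147   158.56892961] [-1.57051174e+00  6.40126582e-04 -2.25588136e+00] [ 0.14809486  0.34288731 -3.67401778] [-0.04114657  0.07455835 -0.00147715] 12.684665479700284
118 (np.float64(278.2150249461259), np.float64(254.84935955295492)) (np.float64(248.19432974680615), np.float64(212.78186875990016))
148 (np.float64(276.8377592708896), np.float64(253.83112184416265)) (np.float64(246.78423572636137), np.float64(202.17751936235578))
188 (np.float64(274.8898945939374), np.float64(252.39102985511553)) (np.float64(244.80969568363565), np.float64(187.32835880361444))
```

View pics/m20.png

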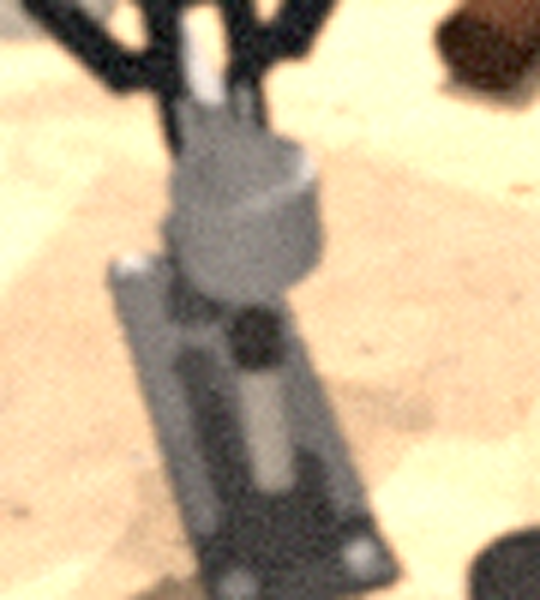

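View pics/m21.png

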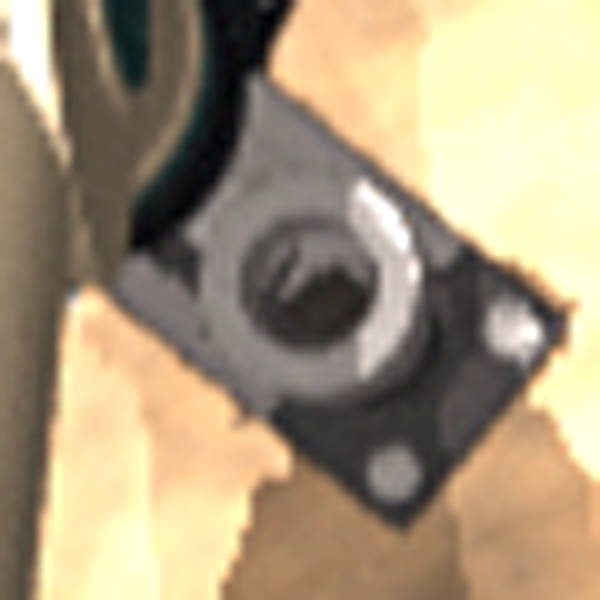

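```bash
python3 - <<'E'
from h import *
T=load('top16');c=T['color'].astype(float)
g=cv2.GaussianBlur(T['color'][:,:,::-1],(3,3),0)
print('eye',onz(T,275.58,253.3,188.5),'head',onz(load('top11'),278.05,255.2,118))
# hole ellipse by dark threshold
gr=cv2.cvtColor(T['color'],cv2.COLOR_RGB2GRAY)[240:270,262:292]
b=cv2.resize(gr,None,fx=10,fy=10,interpolation=cv2.INTER_CUBIC)
for th in (55,62,70):
    m=(b<th).astype(np.uint8)
    n,l,st,ce=cv2.connectedComponentsWithStats(m)
    k=[(i,st[i][4],np.round((ce[i]+.5)/10-.5+[262,240],2)) for i in range(1,n) if st[i][4]>400]; print(th,k)
cv2.imwrite('pics/m22.png',np.clip(b.astype(float)*1.8,0,255).astype(np.uint8).repeat(2,0).repeat(2,1))
E
```

```text
eye [438.48595731 227.81151574 188.5       ] head [439.83352631 229.91230514 118.        ]
55 [(1, np.int32(5305), array([263.8 , 245.06])), (7, np.int32(10925), array([274.87, 253.93])), (9, np.int32(19682), array([284.61, 262.84]))]
62 [(1, np.int32(5722), array([263.87, 245.31])), (3, np.int32(21820), array([284.47, 261.64])), (4, np.int32(13017), array([274.92, 253.48])), (6, np.int32(1340), array([266.25, 262.03]))]
70 [(1, np.int32(35370), array([278.19, 257.7 ])), (2, np.int32(549), array([273.36, 240.85])), (3, np.int32(728), array([270.17, 242.5 ])), (4, np.int32(15609), array([275.09, 253.07]))]
```

View pics/m22.png

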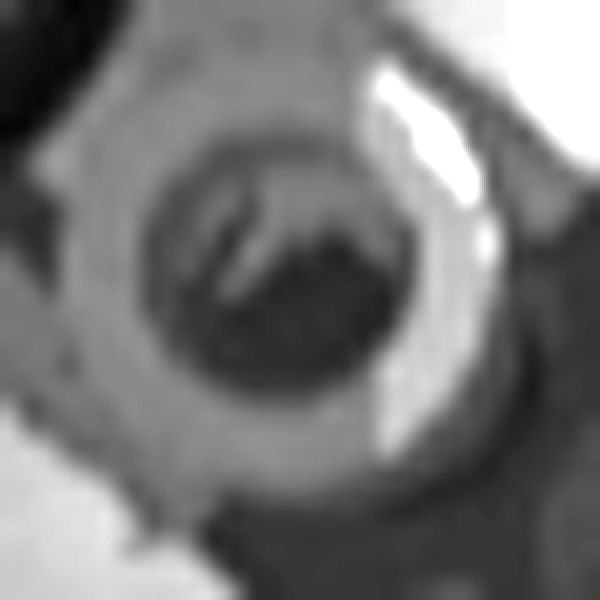

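Call:
servo_tool:
  increments:
    - {"dx": 0.03,"dy": 0.05,"dz": 0,"ax": 0,"ay": 0,"az": 0,"claw": 1}
    - {"dx": 0.05,"dy": 0.1,"dz": 0,"ax": 0,"ay": 0,"az": 0,"claw": 1}
    - {"dx": 0.05,"dy": 0.1,"dz": 0,"ax": 0,"ay": 0,"az": 0,"claw": 1}
    - {"dx": 0.05,"dy": 0.1,"dz": 0,"ax": 0,"ay": 0,"az": 0,"claw": 1}
    - {"dx": 0.05,"dy": 0.1,"dz": 0,"ax": 0,"ay": 0,"az": 0,"claw": 1}
    - {"dx": 0.05,"dy": 0.1,"dz": 0,"ax": 0,"ay": 0,"az": 0,"claw": 1}

```text
clock: 23.33
eef_pos: [473.0, 270.0, 158.3]
tool_rot: [-1.571, 0.0, -2.256]
force: [0.6, 0.2, -2.8]
width: 13.0
```

```bash
python3 - <<'E'
from h import *
S=snap('scene','scene17');T=snap('top','top17')
s=read_state();print(s['clock'],s['eef_pos'],s['tool_rot'],s['force'],s['torque'],s['qd'].max())
S3=load('scene13')
img=cv2.resize(S3['color'][180:270,380:490,::-1],None,fx=6,fy=6,interpolation=cv2.INTER_CUBIC)
for P in ((567.3,-77.2,88),(631,-229.8,90)):
    u,v=proj(S3,P); cv2.circle(img,(int((u-380+.5)*6),int((v-180+.5)*6)),3,(0,0,255),-1)
cv2.imwrite('pics/m23.png',img)
img=cv2.resize(T['color'][235:275,255:295,::-1],None,fx=12,fy=12,interpolation=cv2.INTER_CUBIC)
img=np.clip(img*1.7,0,255).astype(np.uint8)
u,v=proj(T,(440.3,230,188.5)); cv2.circle(img,(int((u-255+.5)*12),int((v-235+.5)*12)),3,(0,0,255),-1)
cv2.imwrite('pics/m24.png',img)
b=np.clip(S['color'][160:260,205:295,::-1]*1.7,0,255).astype(np.uint8)
img=cv2.resize(b,None,fx=6,fy=6,interpolation=cv2.INTER_CUBIC)
for z in (118,149,189):
    u,v=proj(S,(440.3,230,z)); cv2.circle(img,(int((u-205+.5)*6),int((v-160+.5)*6)),3,(0,0,255),-1)
cv2.imwrite('pics/m25.png',img)
E
```

```text
23.4333 [473.03296293 270.02044725 158.2722266 ] [-1.57080196e+00  1.21453479e-05 -2.25588455e+00] [-0.68393058  0.4834882  -2.99072529] [-0.0027921  -0.04171773 -0.04695585] 0.0015315204684848854
```

View pics/m23.png

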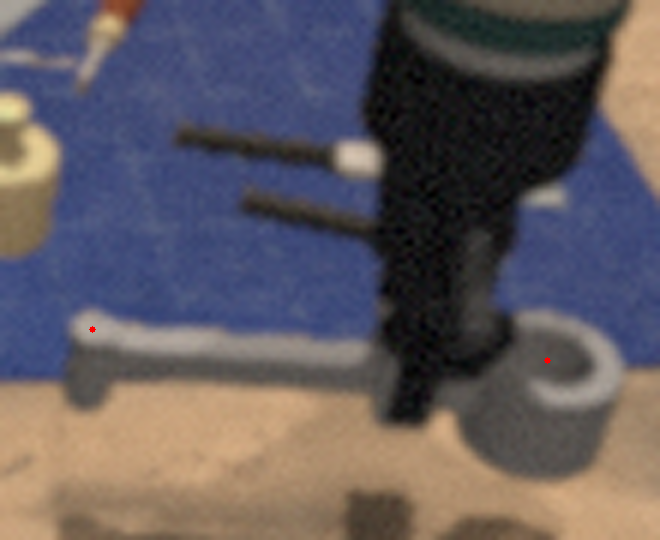

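View pics/m24.png

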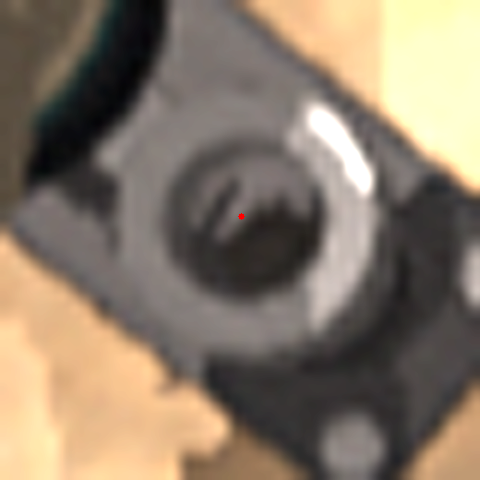

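View pics/m25.png

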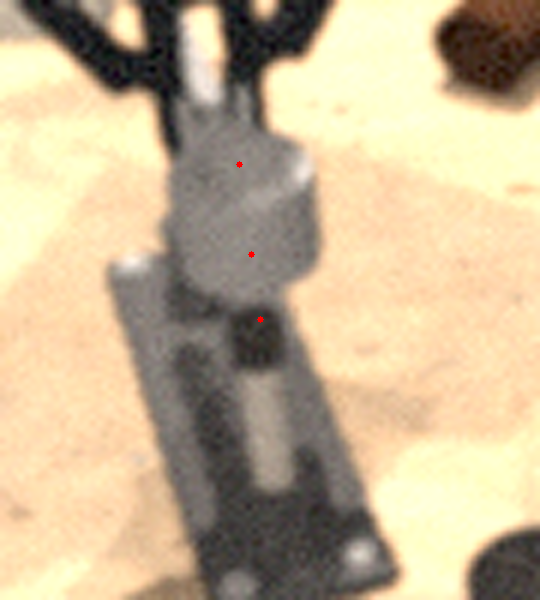

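```bash
python3 - <<'E'
from h import *
s=read_state();print(s['clock'],s['eef_pos'],abs(s['qd']).max(),s['width'])
print(finish_job())
E
```

```text
23.4333 [473.03296293 270.02044725 158.2722266 ] 0.0028125160783622977 12.959178724599488
the job is handed in; nothing more can be done
None
```

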